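Set the porcelain eggs in the toy drawer's pockets

TASK

Two fragile white porcelain eggs stand on the waiting-room table. Put the bigger egg in the larger empty pocket of the bamboo toy drawer and the smaller egg in the smaller empty pocket (the third pocket already holds the ball). Lower each one gently until it stands upright on the pocket's floor, then let go: do not drop it or press it down hard.

Things in the scene. Friction and masses are not known exactly. Their poses are not given: they have to be found in the camera images.
- egg_big_mid (a point): the bigger of two rigid white porcelain eggs, standing on its flat foot on the table, blunt end up. 52 mm across at the widest, 68 mm tall, foot 28 mm across. 70 to 120 g. The point is on its axis at its widest, 41 mm above the foot: grip it there; z points up the axis. A white skittle 88 mm tall, with neck and head, stands near: not an egg.
- egg_little_mid (a point): the smaller of two rigid white porcelain eggs, standing on its flat foot on the table, blunt end up. 36 mm across at the widest, 50 mm tall, foot 20 mm across. 35 to 60 g. The point is on its axis at its widest, 31 mm above the foot: grip it there; z points up the axis. 
- insert_large_floor (a point): the larger of the two empty round pockets, 49 mm wide, 11 mm deep, sunk in a fixed bamboo block (150 x 108 mm, top 24 mm above the table). The point is the centre of the pocket's flat floor; z up, y along the drawer. The drawer is an open fixed bamboo box, 190 x 384 mm, walls 45 mm high, one end of frosted acrylic.
- insert_small_floor (a point): the smaller of the two empty round pockets, 36 mm wide, 9 mm deep, sunk in a fixed bamboo block (150 x 108 mm, top 24 mm above the table). The point is the centre of the pocket's flat floor; z up, y along the drawer. The three blocks lie in a row, 110 mm apart, in any order; the third holds a blue rubber ball (top 64 mm above the table).
There are look-alikes about, which are no part of the job. What is shaped like the part that bears egg_little_mid but black or orange is not meant.

How it is judged:
By the outcome, as a careful person would: the job done as asked, in the order asked, and still so for the second after the job is handed in, with the robot touching nothing.
It also fails if it takes over 59 s, if anything falls off the work surface, if the arm or the gripper's body presses on something with over 40 N, if the wrist force passes 120 N, or if a joint passes its speed limit or range.

ROBOT

A 6-joint arm with a two-finger parallel gripper is mounted at the origin on the work surface. World frame = base frame: x ahead of the robot, y to its left, z up, the work surface at z = 0. Lengths are in m, angles in degrees, forces in N, time in s.
With the tool pointing down it reaches from about 0.35 to 0.775 m from the base axis. Payload 7.3 kg.
Tool frame: the origin (TCP) lies midway between the tips of the shut fingers; the grasp point (between the pads) lies 19 mm behind it; z points along the fingers, y is the direction in which the jaws open and shut (so a half turn about z gives the same grasp; the last joint's range is limited). The gripper opens to 92 mm and grips with 3 to 60 N. Pads are 19 mm wide; open, the fingers measure 130 mm over their backs; the gripper's body (75 mm by 190 mm) begins 47 mm behind the grasp point.
Start: joints at [62.109, 19.595, 87.324, -0, 73.075, -8.365], TCP at [0.175, 0.495, 0.19] pointing down, gripper open.
Joint ranges: [-145.02, 145.02], [-44.19, 115.74], [2.07, 154.8], [-57.11, 237.11], [16.16, 152.29], [-177.93, 177.93]. Speed limits (degrees/s): [147.25, 147.25, 180, 180, 180, 180].

INTERFACE

Orientations are given as [roll, pitch, yaw] about the fixed x, y, z axes, in that order (R = Rz(yaw) Ry(pitch) Rx(roll)).
In Python, from cell import sensors, viewer, bot, finder gives the robot as it stands.
- The arm moves only by the shell command python3 -m crank 'ROWS' [OPENING] [FORCE]. ROWS is JSON, a list of rows, each an object with "linear": the shift along the tool's x, y, z in m, a list of three; "twist": the turn about the tool's z in degrees. A call has 1 to 8 rows; each row shifts and turns the pose as measured when the row begins, along the tool's axes as they then stand; what a row does not reach is not made up. A row lasts 1/12 s, in which the tool goes at most 41.7 mm and 7.16 degrees, less where a joint would pass 70% of its speed; a pose out of reach is approached as far as the arm can. A call is refused whole if a number of a shift passes 0.0417 or a number of a turn 7.16, either way. A call with a gripper value outside its range is refused whole. OPENING is the closure, from 0 (fully open) to 1 (shut), set as the call begins (- or left out, the last holds). The fingers move at their own pace and stop on an object; FORCE is the grip in N (left out, the last holds). Time passes only in rows, so rows that do not move let the fingers close. It gives the time, the measured TCP pose, the force and the opening at its end, in the units of the state.
- sensors.get_state(): the state, without advancing time (a new reading comes with each control period).
- viewer.grab_frame(name): name is "scene" or "top"; returns a dict with "frame" (420x560x3 uint8, blue, green, red), "vfov" (degrees; the focal length in pixels is half the picture's height over the tangent of half this angle, whatever the lens; pixels are square), "cx", "cy" (the principal point, pixels), "k1" (the pictures are not rectified: a ray, as slopes to the right and down, at radius r is drawn at 1 + k1 r^2 times it, then the intrinsics apply), "view" (4x4, takes a point from world to camera coordinates). Camera axes: x right, y up, looking along -z (the intrinsics and any distortion apply to the point x, -y, -z); pixel columns grow to the right and rows downward; lengths in m; the calibration is good to about 2 mm. A picture is of the moment at which its call begins. There is no depth.
- bot.finish_job(): hands the job in, once; it reports no verdict.
Trained networks look in the newest picture that a camera, given by its name, has taken for a name from the list of things; names that differ only in an ending like _2 or _b are one class to them, and where a whole thing is asked for, a point or a joint stands for the part that bears it (a point fixed in the world has none). Each returns a list of dicts, best first, with "p" (0 to 1); they miss things now and then, are a little off and sometimes report something else, mostly with a low value. They report only what shows in the picture. A call takes as long as a camera call. They do not tell look-alikes from the thing itself.
- finder.look_for(label, camera): "at" ([column, row] in pixels, amid what is visible of it).
- finder.outline_of(label, camera): "mask" (420x560 bool, what is visible of it) and "at" ([column, row] in pixels, amid what is visible of it).
The state is a dict: "time": time; "joints": joint angles; "qvel": joint speeds; "joint_efforts": joint torques, N m; "tool_pos": TCP position; "tool_rot": TCP orientation; "contact_force": force on the tool from outside, world axes, zero at the start; "wrist_torque": the same for the moment, N m; "gripper_width": opening from 0.0 (shut) to 1.0 (fully open).
Only numpy, scipy, OpenCV 4.12 (cv2) and the standard library are available. Lean on these libraries where they do the work, as an engineer would, in place of code of your own. Each camera call takes 0.05 s, during which the arm holds its last target.

## Working session

There is one attempt and no reset: what is moved stays moved. The work goes in short steps, Python scripts to look and compute and a shell command to move; the robot and the scene stay as the last step left them, time stands still between calls to the robot, and variables do not carry over. Pictures are saved under pics/ and viewed, and the job is handed in when it is done.

```bash
ls; mkdir -p pics; python3 - <<'E'
from cell import sensors, viewer, bot, finder
import cv2
print(sensors.get_state())
for n in ("scene","top"):
    f=viewer.grab_frame(n); cv2.imwrite(f"pics/{n}0.png",f["frame"])
    print(n,{k:v for k,v in f.items() if k!="frame"})
    for l in ("egg_big_mid","egg_little_mid","insert_large_floor","insert_small_floor"):
        print(l,[(d["at"],round(d["p"],2)) for d in finder.look_for(l,n)])
E
```

```text
pics
{'time': 0.0, 'joints': array([ 6.21124942e+01,  1.96367916e+01,  8.73776795e+01, -8.99315489e-04,
        7.30747038e+01, -8.36654429e+00]), 'qvel': array([-0.09923642,  0.06981696, -0.02180415,  0.11380057, -0.09139004,
        0.09638878]), 'joint_efforts': array([ 8.71402572e-04, -4.31242096e+01, -2.44218671e+01,  7.17372377e-02,
        5.61437861e-02, -1.24230228e-04]), 'tool_pos': array([0.17520363, 0.49440485, 0.18893906]), 'tool_rot': array([-1.79911649e+02, -1.21246262e-02,  1.60479292e+02]), 'contact_force': array([0.42839016, 0.23070389, 0.73846069]), 'wrist_torque': array([ 0.03801733, -0.05337719, -0.01033561]), 'gripper_width': 1.0014264557961248}
scene {'vfov': 50.96713258837407, 'cx': 283.55435972008524, 'cy': 210.60277033699364, 'k1': -0.07890799966962994, 'view': array([[-0.80438001,  0.59391952,  0.01524458,  0.36274567],
       [-0.37888141, -0.53256791,  0.75684893,  0.16583712],
       [ 0.45762613,  0.60301826,  0.65341205, -1.13626769],
       [ 0.        ,  0.        ,  0.        ,  1.        ]])}
egg_big_mid [([355.5, 317.6], 0.9)]
egg_little_mid [([364.0, 232.0], 0.83), ([396.0, 272.0], 0.82), ([324.1, 227.2], 0.66), ([345.9, 260.3], 0.65)]
insert_large_floor [([355.5, 321.3], 0.69), ([169.4, 169.3], 0.64)]
insert_small_floor [([240.6, 205.1], 0.56)]
top {'vfov': 57.50935141404638, 'cx': 273.9007815060937, 'cy': 215.46786830364147, 'k1': -0.10019547078181014, 'view': array([[-0.01164904, -0.99988052,  0.0101607 ,  0.03209106],
       [ 0.99026963, -0.01012666,  0.13879305, -0.49465689],
       [-0.13867358,  0.01167863,  0.99026928, -0.85812939],
       [ 0.        ,  0.        ,  0.        ,  1.        ]])}
egg_big_mid [([157.3, 197.4], 0.74)]
egg_little_mid [([216.3, 263.9], 0.77), ([207.3, 234.0], 0.62), ([243.3, 245.3], 0.5), ([167.1, 259.5], 0.46)]
insert_large_floor [([390.7, 175.6], 0.58)]
insert_small_floor [([310.6, 207.5], 0.78)]
```

View pics/scene0.png

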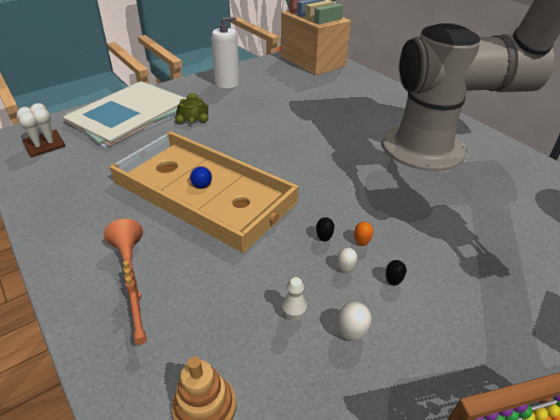

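View pics/top0.png

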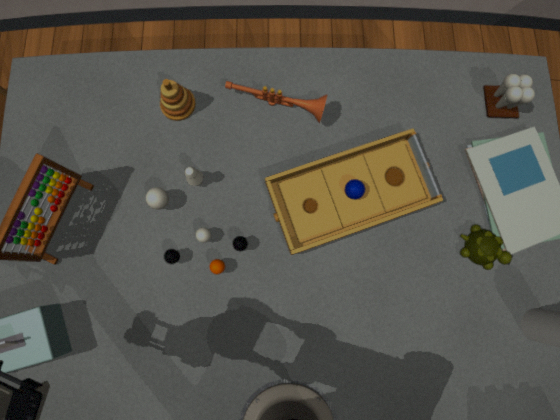

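The scene view shows the big white egg at (355,320), the skittle at (294,297) and the small white egg at (347,260), with black and orange look-alikes around it. The pockets are at (167,166) and (241,202). The top view shows the big egg at (157,198), the small egg at (203,235), the large pocket at (395,176) and the small pocket at (310,206).

```bash
cat > h.py <<'E'
import numpy as np, cv2
from scipy.optimize import least_squares
def proj(f,P):
    P=np.atleast_2d(P); V=f["view"]; c=P@V[:3,:3].T+V[:3,3]
    s=np.c_[c[:,0]/-c[:,2],-c[:,1]/-c[:,2]]
    r2=(s**2).sum(1,keepdims=True); s=s*(1+f["k1"]*r2)
    fl=210/np.tan(np.radians(f["vfov"]/2))
    return s*fl+[f["cx"],f["cy"]]
def ring(c,r,z,n=48):
    a=np.linspace(0,2*np.pi,n,endpoint=False)
    return np.c_[c[0]+r*np.cos(a),c[1]+r*np.sin(a),np.full(n,z)]
def egg(c,z0,R,H,hm,rf):
    out=[]
    for z in np.linspace(0,H,24):
        if z>=hm: r=R*np.sqrt(max(0,1-((z-hm)/(H-hm))**2))
        else:
            b=hm/np.sqrt(1-(rf/R)**2); r=R*np.sqrt(1-((hm-z)/b)**2)
        out.append(ring(c,r,z+z0))
    return np.vstack(out)
def hull(f,P): return cv2.convexHull(proj(f,P).astype(np.float32))[:,0]
def cen(h):
    m=cv2.moments(h); return np.array([m["m10"]/m["m00"],m["m01"]/m["m00"]])
def blob(img,at,lo,hi,rad=40):
    hsv=cv2.cvtColor(img,cv2.COLOR_BGR2HSV)
    m=cv2.inRange(hsv,lo,hi)
    n,l,st,c=cv2.connectedComponentsWithStats(m)
    d=np.linalg.norm(c[1:]-at,axis=1); i=1+np.argmin(np.where(st[1:,4]>30,d,1e9))
    return c[i],st[i],(l==i)
E
python3 - <<'E'
from cell import sensors, viewer, bot, finder
from h import *
F={n:viewer.grab_frame(n) for n in("scene","top")}
def mk(lab,n,near):
    L=[d for d in finder.outline_of(lab,n)]
    L=[d for d in L if np.linalg.norm(np.array(d["at"])-near)<14]
    if not L: return None
    m=L[0]["mask"]; ys,xs=np.nonzero(m); return np.array([xs.mean(),ys.mean()]),m.sum(),L[0]["p"]
T={"egg_big_mid":((355,320),(157,198),(.026,.068,.041,.014)),
   "egg_little_mid":((347,260),(203,235),(.018,.050,.031,.010))}
for l,(s,t,g) in T.items():
    ob={}
    for n,a in(("scene",s),("top",t)):
        r=mk(l,n,a); print(l,n,r); 
        if r: ob[n]=r[0]
    def one(names):
        fn=lambda p:np.concatenate([cen(hull(F[n],egg(p,0,*g)))-ob[n] for n in names])
        r=least_squares(fn,[.45,.2],x_scale=.01,diff_step=1e-3);return r.x.round(4),r.fun.round(1)
    for ns in [list(ob)]+[[n] for n in ob]: print(ns,one(ns))
    x=one(list(ob))[0]
    print({n:cv2.contourArea(hull(F[n],egg(x,0,*g))) for n in ob})
    
P={"insert_large_floor":((167,168),(395,176),.0245,.013),"insert_small_floor":((241,202),(310,206),.018,.015)}
for l,(s,t,r,zf) in P.items():
    ob={}
    for n,a in(("scene",s),("top",t)):
        q=mk(l,n,a); print(l,n,q)
        if q: ob[n]=q[0]
    for ns in [list(ob)]+[[n] for n in ob]:
        fn=lambda p:np.concatenate([cen(hull(F[n],ring(p,r,.024)))-ob[n] for n in ns])
        R=least_squares(fn,[.45,-.1],x_scale=.01,diff_step=1e-3);print(ns,R.x.round(4),R.fun.round(1))
    print({n:cv2.contourArea(hull(F[n],ring(R.x,r,.024))) for n in ob})
E
```

```text
egg_big_mid scene (array([354.14489796, 320.24591837]), np.int64(980), 0.79)
egg_big_mid top (array([156.485, 197.615]), np.int64(400), 0.64)
['scene', 'top'] (array([0.538, 0.302]), array([-0.3,  0.5,  0.2,  0.7]))
['scene'] (array([0.5369, 0.3016]), array([-0., -0.]))
['top'] (array([0.5398, 0.3025]), array([0., 0.]))
{'scene': 1053.5668378765695, 'top': 417.5088815826457}
egg_little_mid scene (array([346.73869347, 259.68844221]), np.int64(398), 0.97)
egg_little_mid top (array([203.09638554, 234.69277108]), np.int64(166), 0.77)
['scene', 'top'] (array([0.4517, 0.1927]), array([-0.2, -0. , -0.2,  0.2]))
['scene'] (array([0.4514, 0.1929]), array([ 0., -0.]))
['top'] (array([0.4521, 0.1923]), array([-0., -0.]))
{'scene': 408.4079498264473, 'top': 193.7303087596083}
insert_large_floor scene (array([167.25763126, 166.43956044]), np.int64(1638), 0.91)
insert_large_floor top (array([394.30890253, 176.3637759 ]), np.int64(2606), 0.96)
['scene', 'top'] [ 0.5891 -0.2666] [-0.2 -0.2 -0.2  0.1]
['scene'] [ 0.5891 -0.2656] [ 0. -0.]
['top'] [ 0.5895 -0.2671] [-0.  0.]
{'scene': 201.73565571336076, 'top': 302.8835039793048}
insert_small_floor scene (array([241.17354676, 202.53917439]), np.int64(2374), 0.77)
insert_small_floor top (array([309.46098066, 205.72824586]), np.int64(2896), 0.7)
['scene', 'top'] [ 0.5191 -0.0573] [-0.1 -0.4 -0.3 -0.1]
['scene'] [ 0.5197 -0.0561] [-0.  0.]
['top'] [ 0.5189 -0.0581] [-0.  0.]
{'scene': 149.12602811329998, 'top': 177.45752847986296}
```

```bash
python3 - <<'E'
from cell import sensors, viewer, bot, finder
from h import *
F={n:viewer.grab_frame(n) for n in("scene","top")}
# overlay check
for n in F:
    im=cv2.resize(F[n]["frame"],None,fx=4,fy=4,interpolation=cv2.INTER_CUBIC)
    def dr(P,c): cv2.polylines(im,[((hull(F[n],P)+.5)*4-.5).astype(np.int32)],True,c,1)
    dr(egg((.538,.302),0,.026,.068,.041,.014),(0,0,255)); dr(egg((.4517,.1927),0,.018,.05,.031,.01),(0,0,255))
    dr(ring((.5891,-.2666),.0245,.024),(0,0,255)); dr(ring((.5191,-.0573),.018,.024),(0,0,255))
    dr(ring((.5891,-.2666),.0245,.013),(0,255,0)); dr(ring((.5191,-.0573),.018,.015),(0,255,0))
    for i,p in enumerate([(.538,.302,.034),(.4517,.1927,.025),(.5891,-.2666,.024),(.5191,-.0573,.024)]):
        u=(proj(F[n],p)[0]*4).astype(int); 
        cr=im[max(0,u[1]-140):u[1]+140,u[0]-190:u[0]+190]
        cr=cv2.resize(cr,(380,280)); 
        if i==0: tiles=[]
        tiles.append(cr)
    cv2.imwrite(f"pics/ov_{n}.png",np.vstack([np.hstack(tiles[:2]),np.hstack(tiles[2:])]))
def gp(n,uv,z):
    fn=lambda p:proj(F[n],[p[0],p[1],z])[0]-uv
    return least_squares(fn,[.5,0],x_scale=.01,diff_step=1e-3).x.round(4)
for nm,uv,z in [("blackA",(240,243),.031),("blackB",(172,257),.031),("orange",(217,267),.031),("skittle",(195,177),.044),("ball",(355,189),.045)]: print(nm,gp("top",uv,z))
E
```

```text
blackA [0.4318 0.106 ]
blackB [0.4006 0.264 ]
orange [0.3769 0.1591]
skittle [0.5867 0.2109]
ball [ 0.5542 -0.164 ]
```

View pics/ov_top.png

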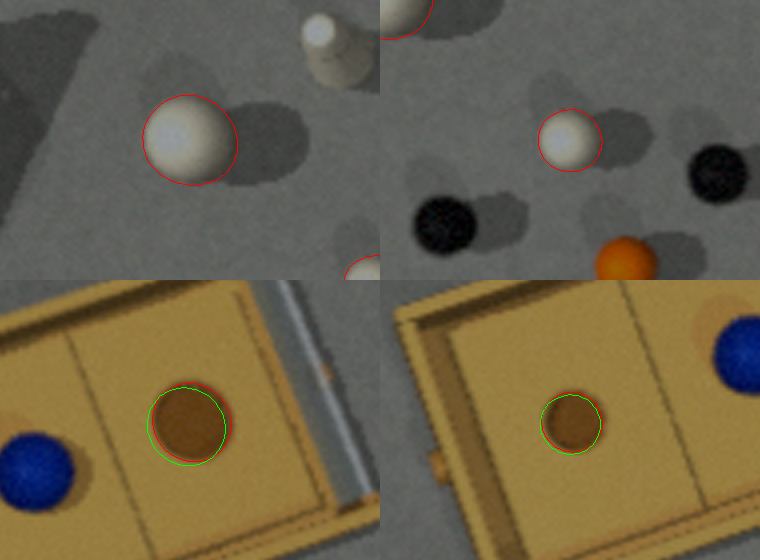

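View pics/ov_scene.png

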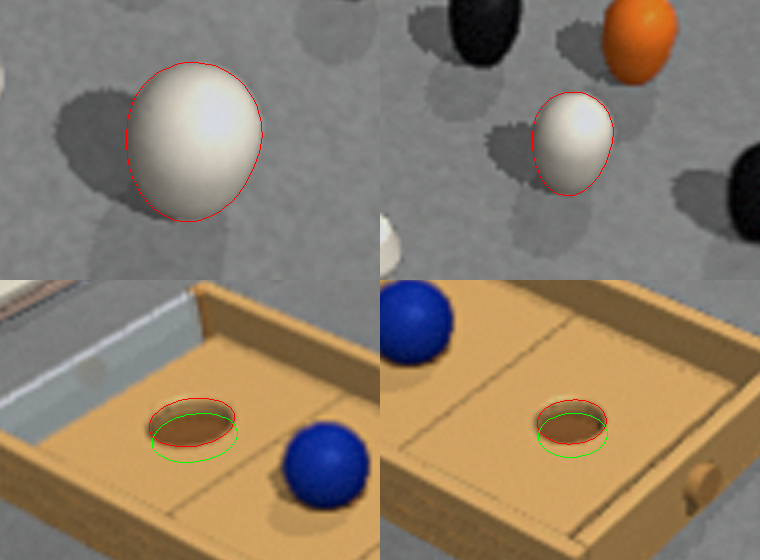

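Both overlays match the pictures closely, and the pocket spacing comes out at 0.2207 m (expected 0.220). The current yaw puts the jaws at 70.5°, which clears all the neighbours, so I won't twist.

```bash
cat > d.py <<'E'
import sys,numpy as np
from cell import sensors
from scipy.spatial.transform import Rotation as R
s=sensors.get_state(); t=np.array(list(map(float,sys.argv[1:4])))
M=R.from_euler("xyz",s["tool_rot"],degrees=True)
print("t",round(s["time"],2),"pos",s["tool_pos"].round(4),"rot",s["tool_rot"].round(1),"F",s["contact_force"].round(2),"w",round(s["gripper_width"],3))
print("tool delta mm",(1000*M.inv().apply(t-s["tool_pos"])).round(1))
E
python3 d.py .538 .302 .2; python3 -m crank '[{"linear":[0,0,-0.04]}]' 0.05 8; python3 d.py .538 .302 .15
```

```text
t 1.1 pos [0.1754 0.4948 0.1896] rot [180.   -0.  160.5] F [-0.03 -0.23 -0.48] w 0.997
tool delta mm [-406.2  -60.6  -10.4]
t 1.1 pos [0.1754 0.4948 0.1896] rot [180.   -0.  160.5] F [-0.03 -0.23 -0.48] w 0.997
tool delta mm [-406.2  -60.6   39.6]invalid input
```

```bash
python3 -m crank '[{"linear":[0,0,-0.04],"twist":0},{"linear":[-0.02,0,-0.02],"twist":0}]' 0.05 8; echo; python3 d.py .538 .302 .15
```

```text
time: 1.27
tool_pos: [0.1909, 0.4861, 0.2464]
tool_rot: [-179.4, -0.2, 160.6]
contact_force: [0.4, 0.7, 1.3]
gripper_width: 0.956

t 1.27 pos [0.1909 0.4861 0.2464] rot [-179.4   -0.2  160.6] F [0.4 0.7 1.3] w 0.956
tool delta mm [-388.8  -57.5   95.9]
```

```bash
python3 -m crank '[{"linear":[-0.04,-0.006,0],"twist":0},{"linear":[-0.04,-0.006,0],"twist":0},{"linear":[-0.04,-0.006,0],"twist":0},{"linear":[-0.04,-0.006,0],"twist":0},{"linear":[-0.04,-0.006,0],"twist":0},{"linear":[-0.04,-0.006,0.0],"twist":0},{"linear":[-0.04,-0.006,0.01],"twist":0},{"linear":[-0.04,-0.006,0.02],"twist":0}]'; echo; python3 d.py .538 .302 .12
```

```text
time: 1.93
tool_pos: [0.4818, 0.3382, 0.2285]
tool_rot: [179.6, 0.3, 161.3]
contact_force: [0.6, 0.5, 0.1]
gripper_width: 0.948

t 1.93 pos [0.4818 0.3382 0.2285] rot [179.6   0.3 161.3] F [0.61 0.5  0.14] w 0.948
tool delta mm [-64.3 -17.  108.7]
```

```bash
python3 -m crank '[{"linear":[-0.035,-0.009,0],"twist":0},{"linear":[-0.029,-0.008,0.01],"twist":0},{"linear":[0,0,0.03],"twist":0},{"linear":[0,0,0.035],"twist":0},{"linear":[0,0,0.02],"twist":0},{"linear":[0,0,0],"twist":0}]'; echo; python3 d.py .538 .302 .022
```

```text
time: 2.43
tool_pos: [0.5484, 0.2917, 0.126]
tool_rot: [179.7, 0.4, 160.6]
contact_force: [-0.5, -0.5, -0.2]
gripper_width: 0.95

t 2.43 pos [0.5484 0.2917 0.126 ] rot [179.7   0.4 160.6] F [-0.48 -0.5  -0.19] w 0.95
tool delta mm [ 13.9   5.7 103.9]
```

```bash
python3 -m crank '[{"linear":[0.0135,0.0055,0],"twist":0},{"linear":[0,0,0],"twist":0}]'; echo; python3 d.py .538 .302 .022;python3 -m crank '[{"linear":[0,0,0],"twist":0}]'; echo; python3 d.py .538 .302 .022
```

```text
time: 2.6
tool_pos: [0.5367, 0.3015, 0.1257]
tool_rot: [179.8, 0.3, 160.5]
contact_force: [-0.6, 0.6, -0.1]
gripper_width: 0.95

t 2.6 pos [0.5367 0.3015 0.1257] rot [179.8   0.3 160.5] F [-0.65  0.57 -0.12] w 0.95
tool delta mm [ -0.6   0.5 103.7]
time: 2.68
tool_pos: [0.5367, 0.3023, 0.1271]
tool_rot: [179.7, 0.3, 160.6]
contact_force: [0.1, -0.6, -0.1]
gripper_width: 0.946

t 2.68 pos [0.5367 0.3023 0.1271] rot [179.7   0.3 160.6] F [ 0.09 -0.55 -0.14] w 0.946
tool delta mm [ -0.7  -0.4 105.1]
```

```bash
python3 -m crank '[{"linear":[0,0,0.02],"twist":0},{"linear":[0,0,0.02],"twist":0},{"linear":[0,0,0.02],"twist":0},{"linear":[0,0,0.015],"twist":0},{"linear":[0,0,0.01],"twist":0},{"linear":[0,0,0],"twist":0},{"linear":[0,0,0],"twist":0}]'; echo; python3 d.py .538 .302 .022
python3 - <<'E'
from cell import viewer
import cv2,numpy as np
a=viewer.grab_frame("scene")["frame"][190:400,240:520]; b=viewer.grab_frame("top")["frame"][120:330,60:340]
cv2.imwrite("pics/pre1.png",cv2.resize(np.hstack([a,b]),(800,300)))
E
```

```text
time: 3.27
tool_pos: [0.5438, 0.3097, 0.0533]
tool_rot: [178.8, 1.4, 160.9]
contact_force: [1.1, -0.0, 0.6]
gripper_width: 0.95

t 3.27 pos [0.5438 0.3097 0.0533] rot [178.8   1.4 160.9] F [ 1.11 -0.04  0.58] w 0.95
tool delta mm [ 3.7 -9.9 31.1]
```

View pics/pre1.png

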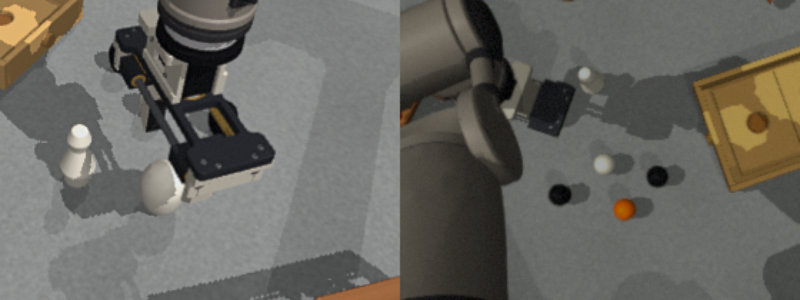

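```bash
python3 d.py .538 .302 .022; python3 -m crank '[{"linear":[0.002,-0.005,0],"twist":0},{"linear":[0,0,0],"twist":0}]'; echo; python3 d.py .538 .302 .022
```

```text
t 3.37 pos [0.544  0.3097 0.0536] rot [178.7   1.4 160.9] F [-0.69 -0.42  0.33] w 0.953
tool delta mm [ 3.9 -9.9 31.3]
time: 3.53
tool_pos: [0.5412, 0.3059, 0.0554]
tool_rot: [178.6, 1.6, 161.0]
contact_force: [-0.4, 0.5, -0.4]
gripper_width: 0.948

t 3.53 pos [0.5412 0.3059 0.0554] rot [178.6   1.6 161. ] F [-0.38  0.5  -0.44] w 0.948
tool delta mm [ 2.6 -5.5 33.3]
```

```bash
python3 -m crank '[{"linear":[0.003,-0.0055,0],"twist":0},{"linear":[0,0,0.008],"twist":0},{"linear":[0,0,0.008],"twist":0},{"linear":[0,0,0],"twist":0}]'; echo; python3 d.py .538 .302 .022
```

```text
time: 3.87
tool_pos: [0.5375, 0.3013, 0.0402]
tool_rot: [178.5, 1.7, 160.9]
contact_force: [-0.4, -0.2, 0.4]
gripper_width: 0.949

t 3.87 pos [0.5375 0.3013 0.0402] rot [178.5   1.7 160.9] F [-0.36 -0.17  0.39] w 0.949
tool delta mm [ 0.3  0.3 18.2]
```

```bash
python3 -m crank '[{"linear":[0,0,0.009],"twist":0},{"linear":[0,0,0],"twist":0},{"linear":[0,0,0.009],"twist":0},{"linear":[0,0,0],"twist":0}]'; echo; python3 d.py .538 .302 .022
```

```text
time: 4.2
tool_pos: [0.5377, 0.3014, 0.019]
tool_rot: [178.5, 1.7, 160.9]
contact_force: [-0.3, -0.2, -0.9]
gripper_width: 0.951

t 4.2 pos [0.5377 0.3014 0.019 ] rot [178.5   1.7 160.9] F [-0.28 -0.22 -0.93] w 0.951
tool delta mm [-0.1  0.8 -3. ]
```

```bash
python3 -m crank '[{"linear":[0,0.0005,-0.003],"twist":0},{"linear":[0,0,0],"twist":0},{"linear":[0,0,0],"twist":0}]' 0.4; echo; python3 d.py .538 .302 .022; python3 -m crank '[{"linear":[0,0,0],"twist":0},{"linear":[0,0,0],"twist":0},{"linear":[0,0,0],"twist":0},{"linear":[0,0,0],"twist":0}]' 0.5 8; echo; python3 d.py .538 .302 .022
```

```text
time: 4.45
tool_pos: [0.5376, 0.3018, 0.0213]
tool_rot: [178.6, 1.6, 160.9]
contact_force: [-0.7, -0.6, -0.1]
gripper_width: 0.78

t 4.45 pos [0.5376 0.3018 0.0213] rot [178.6   1.6 160.9] F [-0.72 -0.58 -0.12] w 0.78
tool delta mm [-0.3  0.3 -0.6]
time: 4.78
tool_pos: [0.5383, 0.3022, 0.0224]
tool_rot: [178.5, 1.7, 160.9]
contact_force: [0.0, -0.4, 1.2]
gripper_width: 0.516

t 4.78 pos [0.5383 0.3022 0.0224] rot [178.5   1.7 160.9] F [ 0.02 -0.4   1.24] w 0.516
tool delta mm [ 0.2 -0.3  0.4]
```

```bash
python3 - <<'E'
from cell import viewer
import cv2,numpy as np
a=viewer.grab_frame("scene")["frame"][230:370,270:430]
cv2.imwrite("pics/g1.png",cv2.resize(a,(800,700))[:600])
E
python3 d.py .538 .302 .022
```

```text
t 4.83 pos [0.5383 0.3022 0.0224] rot [178.5   1.7 160.9] F [-0.41  0.63 -0.45] w 0.508
tool delta mm [ 0.2 -0.3  0.4]
```

View pics/g1.png

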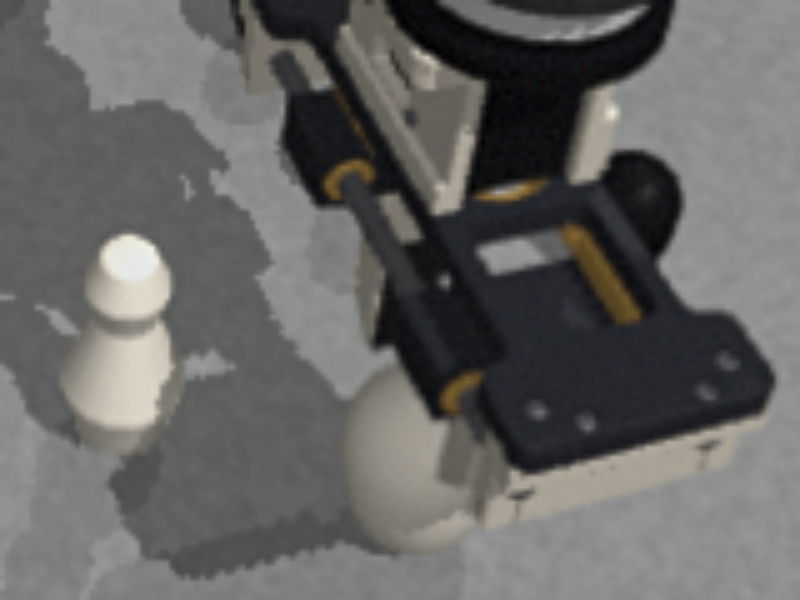

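```bash
cat > ov.py <<'E'
import sys
from cell import viewer,sensors
from h import *
from scipy.spatial.transform import Rotation as R
name=sys.argv[1]; cams=sys.argv[2].split(","); W=float(sys.argv[3])
s=sensors.get_state(); M=R.from_euler("xyz",s["tool_rot"],degrees=True)
tiles=[]
for n in cams:
    f=viewer.grab_frame(n); k=5
    im=cv2.resize(f["frame"],None,fx=k,fy=k,interpolation=cv2.INTER_CUBIC)
    tp=lambda p:((proj(f,s["tool_pos"]+M.apply(p))[0]+.5)*k-.5)
    w=s["gripper_width"]*.046
    for sg in(-1,1):
        q=np.array([tp([sg2*.0095,sg*w,z]) for sg2,z in((-1,-.038),(1,-.038),(1,0),(-1,0))])
        cv2.polylines(im,[q.astype(np.int32)],True,(0,0,255) if sg>0 else (0,255,0),1)
    u=tp([0,0,-.019]); cv2.circle(im,tuple(u.astype(int)),3,(255,0,255),-1)
    x0=int(max(0,u[0]-W)); y0=int(max(0,u[1]-W)); tiles.append(cv2.resize(im[y0:y0+int(2*W),x0:x0+int(2*W)],(800//len(cams) if len(cams)>1 else 600,)*2))
    print(n,"grasp px",(u/k).round(1))
cv2.imwrite(f"pics/{name}.png",np.hstack(tiles))
E
python3 ov.py g1b scene,top 300
```

```text
scene grasp px [354.8 318.5]
top grasp px [156.7 198.6]
```

View pics/g1b.png

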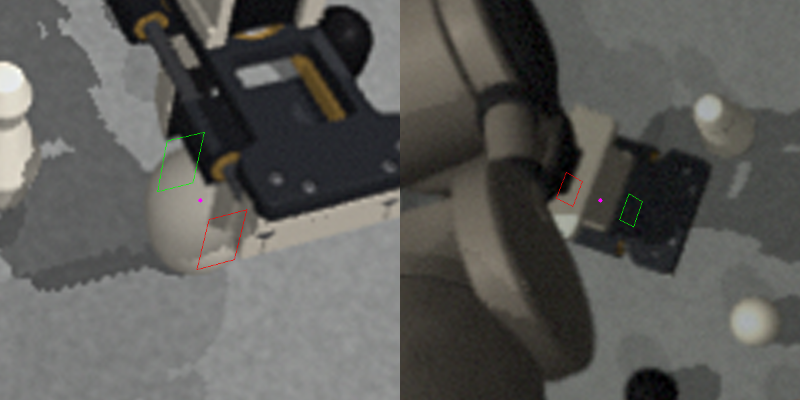

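```bash
python3 -m crank '[{"linear":[0,0,0],"twist":0},{"linear":[0,0,0],"twist":0}]' 0.53 8; python3 ov.py g1c scene 200;python3 d.py .538 .302 .022
```

```text
time: 5.1
tool_pos: [0.5382, 0.3021, 0.0224]
tool_rot: [178.5, 1.7, 160.9]
contact_force: [-0.0, 0.9, -0.2]
gripper_width: 0.474
scene grasp px [354.8 318.5]
t 5.15 pos [0.5382 0.3022 0.0224] rot [178.5   1.7 160.9] F [-0.07  0.19  0.45] w 0.473
tool delta mm [ 0.1 -0.2  0.3]
```

View pics/g1c.png

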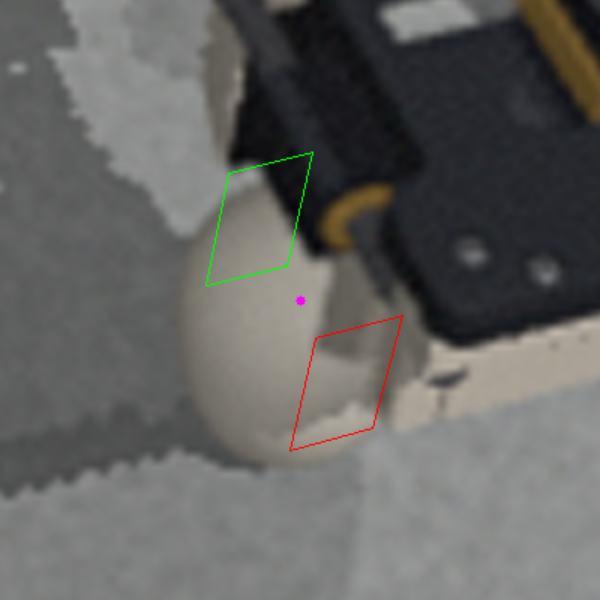

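The fingers still follow the command and haven't touched the egg. The near finger sits further out than a linear reading of the width would give, so I'll keep closing at low force until it stops.

```bash
python3 -m crank '[{"linear":[0,0,0],"twist":0},{"linear":[0,0,0],"twist":0},{"linear":[0,0,0],"twist":0}]' 0.6 8; python3 ov.py g1d scene 200;python3 d.py .538 .302 .022
```

```text
time: 5.4
tool_pos: [0.5383, 0.3023, 0.0224]
tool_rot: [178.5, 1.7, 160.9]
contact_force: [0.1, -0.6, 0.1]
gripper_width: 0.402
scene grasp px [354.8 318.5]
t 5.45 pos [0.5383 0.3023 0.0224] rot [178.5   1.7 160.9] F [ 0.16 -0.16 -0.22] w 0.402
tool delta mm [ 0.2 -0.4  0.4]
```

View pics/g1d.png

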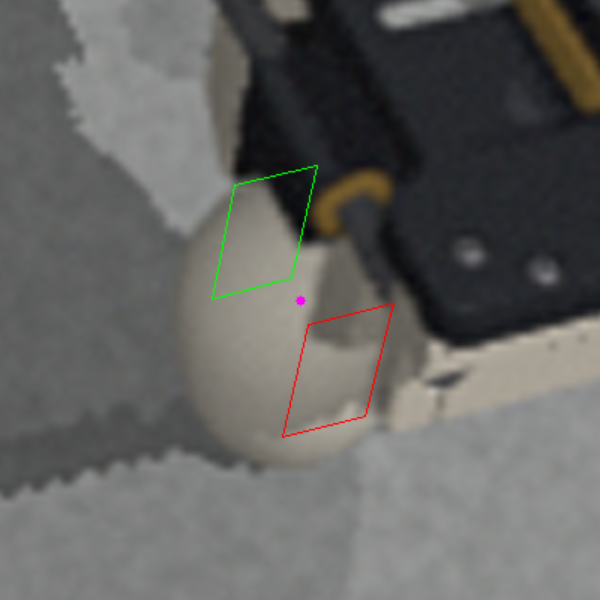

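```bash
python3 -m crank '[{"linear":[0,0,0],"twist":0},{"linear":[0,0,0],"twist":0},{"linear":[0,0,0],"twist":0}]' 0.7 8; python3 - <<'E'
from cell import viewer
import cv2,numpy as np
f=viewer.grab_frame("scene")["frame"]; cv2.imwrite("pics/full_07.png",f)
cr=f[200:380,260:460]; cv2.imwrite("pics/crop07.png",cv2.resize(cr,(660,594),interpolation=cv2.INTER_CUBIC))
E
python3 d.py .538 .302 .022
```

```text
time: 5.7
tool_pos: [0.5388, 0.3027, 0.023]
tool_rot: [178.4, 1.7, 160.9]
contact_force: [-0.2, 0.7, 1.0]
gripper_width: 0.362
t 5.75 pos [0.5388 0.3027 0.0231] rot [178.4   1.7 160.9] F [0.36 1.   2.11] w 0.364
tool delta mm [ 0.6 -0.9  1.1]
```

View pics/crop07.png

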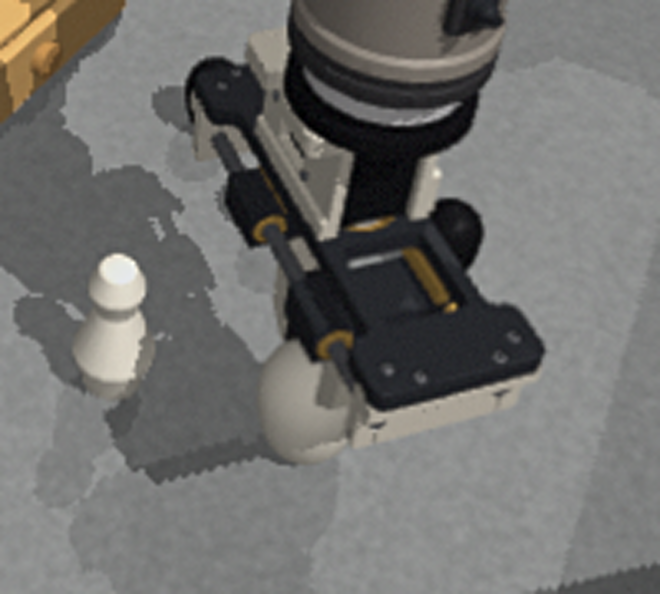

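```bash
for i in 1 2 3; do python3 -m crank '[{"linear":[0,0,0],"twist":0}]' ; echo; done; python3 - <<'E'
from cell import viewer
import cv2,numpy as np
f=viewer.grab_frame("top")["frame"]
cv2.imwrite("pics/topg.png",cv2.resize(f[130:260,100:260],(738,600),interpolation=cv2.INTER_CUBIC))
E
```

```text
time: 5.83
tool_pos: [0.5388, 0.3027, 0.0232]
tool_rot: [178.4, 1.7, 160.9]
contact_force: [-0.3, 0.3, 1.9]
gripper_width: 0.36

time: 5.92
tool_pos: [0.5388, 0.3027, 0.0233]
tool_rot: [178.4, 1.7, 160.9]
contact_force: [-0.6, 0.4, 1.5]
gripper_width: 0.363

time: 6.0
tool_pos: [0.5387, 0.3027, 0.0233]
tool_rot: [178.4, 1.7, 160.9]
contact_force: [-0.1, -0.6, 0.3]
gripper_width: 0.356
```

View pics/topg.png

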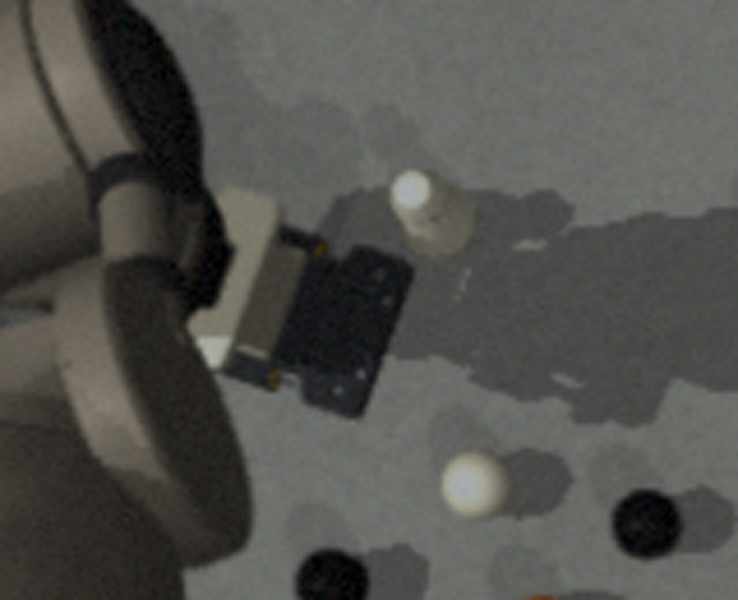

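```bash
python3 -m crank '[{"linear":[0,0,-0.005],"twist":0},{"linear":[0,0,-0.005],"twist":0},{"linear":[0,0,0],"twist":0},{"linear":[0,0,0],"twist":0}]'; echo;  python3 d.py .538 .302 .022; python3 - <<'E'
from cell import viewer
import cv2,numpy as np
f=viewer.grab_frame("scene")["frame"]
cv2.imwrite("pics/lift.png",cv2.resize(f[250:370,310:430],(600,600),interpolation=cv2.INTER_CUBIC))
E
```

```text
time: 6.38
tool_pos: [0.538, 0.3021, 0.0337]
tool_rot: [178.5, 1.7, 160.9]
contact_force: [-0.4, 0.5, -0.0]
gripper_width: 0.3

t 6.38 pos [0.538  0.3021 0.0337] rot [178.5   1.7 160.9] F [-0.44  0.53 -0.04] w 0.3
tool delta mm [ 0.3 -0.4 11.7]
```

View pics/lift.png

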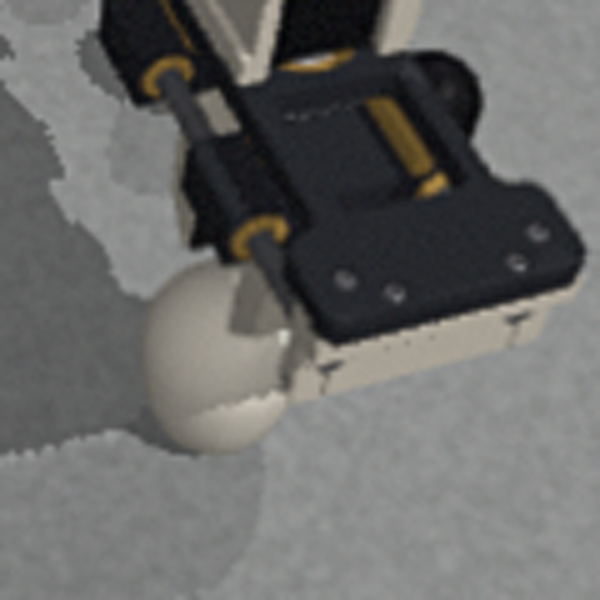

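The width fell to 0.30 as I lifted, so the pads slipped off the egg's upper dome; the egg is still standing. I'll raise the tool and check where the fingers really are relative to the reported TCP.

```bash
python3 -m crank '[{"linear":[0,0,0],"twist":0},{"linear":[0,0,0],"twist":0},{"linear":[0,0,0],"twist":0},{"linear":[0,0,0],"twist":0}]' 0.2; echo; python3 -m crank '[{"linear":[0,0,-0.02],"twist":0},{"linear":[0,0,-0.02],"twist":0},{"linear":[0,0,-0.02],"twist":0},{"linear":[0,0,-0.02],"twist":0},{"linear":[0,0,-0.01],"twist":0},{"linear":[0,0,0],"twist":0},{"linear":[0,0,0],"twist":0}]'; python3 ov.py up1 scene,top 300;  python3 d.py .538 .302 .022
```

```text
time: 6.77
tool_pos: [0.5378, 0.3019, 0.0334]
tool_rot: [178.5, 1.7, 160.9]
contact_force: [0.5, -0.6, 0.6]
gripper_width: 0.537

time: 7.35
tool_pos: [0.5329, 0.2999, 0.1242]
tool_rot: [178.7, 1.4, 160.9]
contact_force: [-0.5, -0.6, -0.5]
gripper_width: 0.801
scene grasp px [365.3 272.8]
top grasp px [143.5 192.2]
t 7.45 pos [0.5325 0.2997 0.1233] rot [178.8   1.4 160.9] F [0.11 0.55 0.36] w 0.797
tool delta mm [ -2.    1.8 101.5]
```

View pics/up1.png

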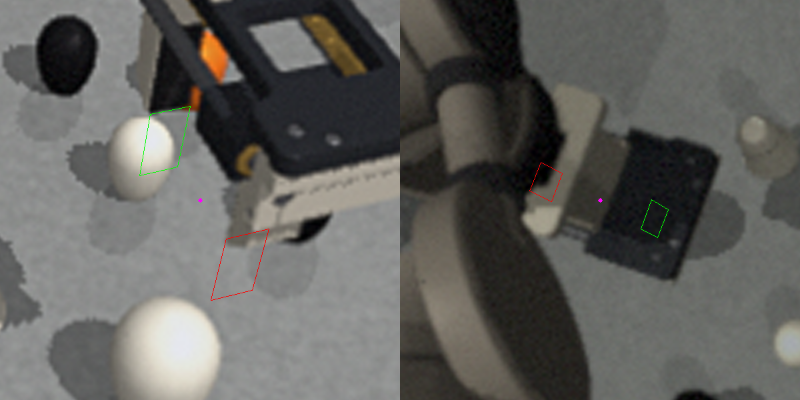

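```bash
python3 -m crank '[{"linear":[0.005,0,-0.02],"twist":0},{"linear":[0,0,-0.02],"twist":0},{"linear":[0,0,0],"twist":0},{"linear":[0,0,0],"twist":0},{"linear":[0,0,0],"twist":0},{"linear":[0,0,0],"twist":0},{"linear":[0,0,0],"twist":0},{"linear":[0,0,0],"twist":0}]' 0.75; echo; python3 ov.py up2 scene,top 300;  python3 d.py .538 .302 .022
```

```text
time: 8.12
tool_pos: [0.5221, 0.2988, 0.1525]
tool_rot: [179.5, 0.6, 160.9]
contact_force: [0.8, -0.3, -0.3]
gripper_width: 0.277

scene grasp px [373.1 255.3]
top grasp px [139.2 194.4]
t 8.22 pos [0.5222 0.2988 0.1527] rot [179.5   0.6 160.9] F [-0.16 -0.35 -0.62] w 0.257
tool delta mm [-12.6   7.1 130.9]
```

View pics/up2.png

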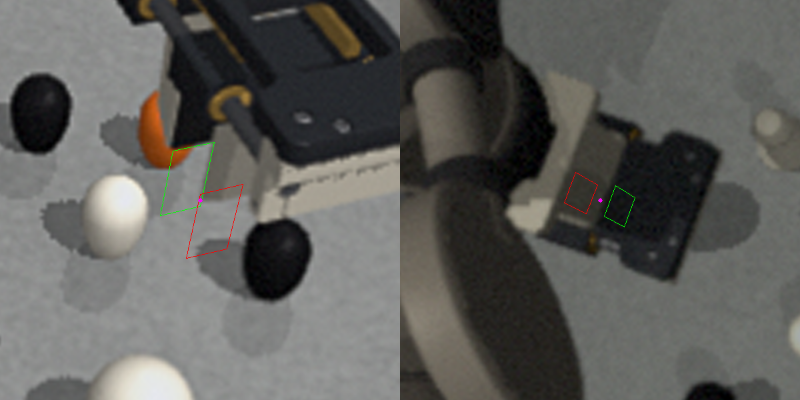

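```bash
cat > wf.py <<'E'
import sys
from cell import viewer,sensors
from h import *
from scipy.spatial.transform import Rotation as R
off=np.array(list(map(float,sys.argv[2:5])))
s=sensors.get_state(); M=R.from_euler("xyz",s["tool_rot"],degrees=True)
tiles=[]
for n in ("scene","top"):
    f=viewer.grab_frame(n); k=4
    im=cv2.resize(f["frame"],None,fx=k,fy=k,interpolation=cv2.INTER_CUBIC)
    tp=lambda p,o:((proj(f,s["tool_pos"]+o+M.apply(p))[0]+.5)*k-.5).astype(int)
    w=s["gripper_width"]*.046
    def box(lo,hi,c,o):
        C=[[(lo,hi)[i>>j&1][j] for j in range(3)] for i in range(8)]
        for i in range(8):
            for j in range(3):
                if not i>>j&1: cv2.line(im,tuple(tp(C[i],o)),tuple(tp(C[i|1<<j],o)),c,1)
    for o,cs in((np.zeros(3),((0,0,255),(0,255,0))),(off,((255,255,0),(255,0,255)))):
        if n=="x": continue
        for sg in(-1,1):
            a,b=sorted((sg*w,sg*(w+.019))); box((-.0095,a,-.066),(.0095,b,0),cs[0],o)
        box((-.0375,-.095,-.1),(.0375,.095,-.066),cs[1],o)
        if not off.any(): break
    u=tp([0,0,-.04],np.zeros(3)); x0=max(0,u[0]-240);y0=max(0,u[1]-300)
    tiles.append(cv2.resize(im[y0:y0+600,x0:x0+480],(400,500)))
cv2.imwrite(f"pics/{sys.argv[1]}.png",np.hstack(tiles))
E
python3 wf.py wf1 0 0 0
```

```text
(no output)
```

View pics/wf1.png

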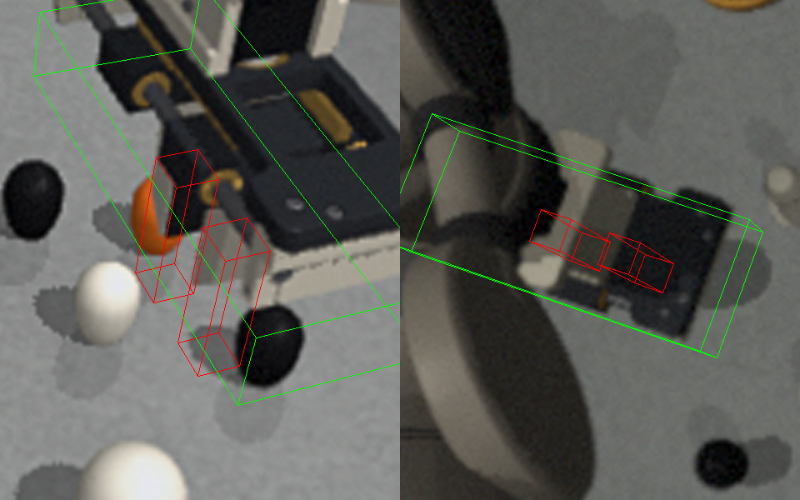

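```bash
python3 wf.py wf2 0 0 .037; python3 - <<'E'
from cell import viewer
import cv2
f=viewer.grab_frame("scene")["frame"]
cv2.imwrite("pics/z1.png",cv2.resize(f[170:290,320:460],(700,600),interpolation=cv2.INTER_CUBIC))
E
```

```text
(no output)
```

View pics/wf2.png

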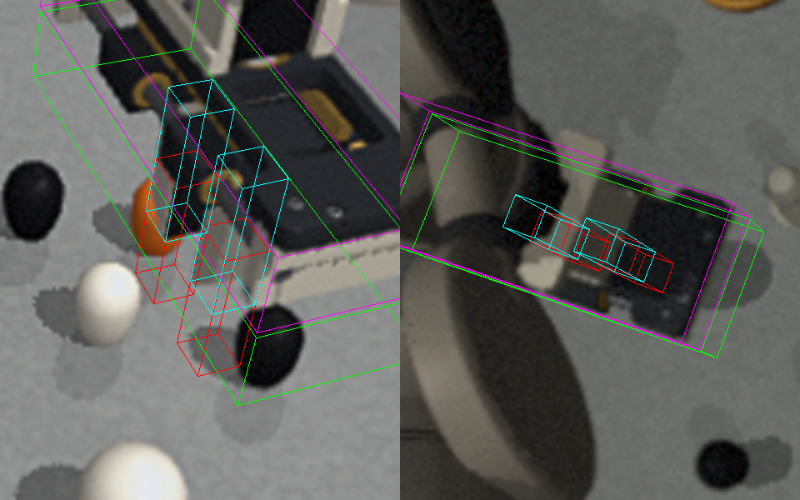

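View pics/z1.png

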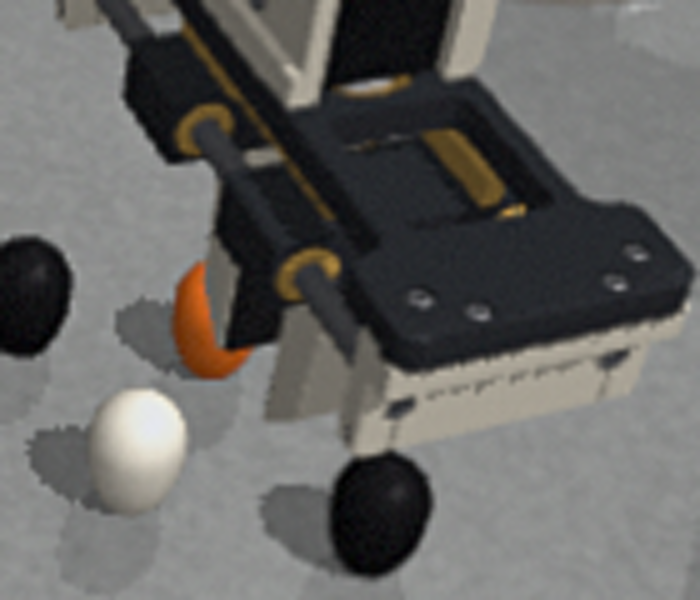

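```bash
python3 - <<'E'
from cell import viewer,sensors
from h import *
from scipy.spatial.transform import Rotation as R
s=sensors.get_state(); M=R.from_euler("xyz",s["tool_rot"],degrees=True)
f=viewer.grab_frame("scene"); g=viewer.grab_frame("top"); w=s["gripper_width"]*.046
print(s["time"],s["tool_pos"],w)
for dz in (0,.02,.025,.03,.035,.04):
    P=lambda p:proj(f,s["tool_pos"]+[0,0,dz]+M.apply(p))[0].round(1)
    print(dz,"near outer",P([-.0095,w+.019,0]),P([.0095,w+.019,0]),"near inner",P([-.0095,w,0]),"far inner R",P([.0095,-w,0]),"far inner L",P([-.0095,-w,0]),"far outer L",P([-.0095,-w-.019,0]))
E
```

```text
8.4667 [0.52256351 0.29900586 0.15364068] 0.011461715631059827
0 near outer [374.1 281.4] [386.7 278.4] near inner [368.  271.3] far inner R [373.1 257. ] far inner L [361.  259.8] far outer L [355.5 250.6]
0.02 near outer [376.4 271.6] [389.2 268.5] near inner [370.2 261.5] far inner R [375.2 247.2] far inner L [362.9 249.9] far outer L [357.2 240.8]
0.025 near outer [377. 269.] [389.9 266. ] near inner [370.7 259. ] far inner R [375.8 244.7] far inner L [363.4 247.4] far outer L [357.7 238.2]
0.03 near outer [377.6 266.5] [390.5 263.5] near inner [371.3 256.4] far inner R [376.3 242.1] far inner L [363.9 244.8] far outer L [358.1 235.7]
0.035 near outer [378.2 263.9] [391.2 260.9] near inner [371.8 253.8] far inner R [376.9 239.6] far inner L [364.4 242.2] far outer L [358.6 233.1]
0.04 near outer [378.8 261.3] [391.9 258.2] near inner [372.4 251.2] far inner R [377.5 236.9] far inner L [364.9 239.6] far outer L [359.  230.5]
```

The wireframe and the dome contact agree: the real fingers sit about 36 mm above the reported TCP, with x and y right. I'll apply that z offset, go down in steps and watch force and pictures.

```bash
python3 -m crank '[{"linear":[-0.006,0.0035,0],"twist":0},{"linear":[-0.006,0.0035,0],"twist":0},{"linear":[0,0,0],"twist":0},{"linear":[0,0,0],"twist":0},{"linear":[0,0,0],"twist":0},{"linear":[0,0,0],"twist":0},{"linear":[0,0,0],"twist":0}]' 0.15; echo; python3 d.py .538 .302 -.014
```

```text
time: 9.15
tool_pos: [0.5383, 0.302, 0.1539]
tool_rot: [179.4, 0.7, 160.9]
contact_force: [0.3, 0.1, -0.2]
gripper_width: 0.709

t 9.15 pos [0.5383 0.302  0.1539] rot [179.4   0.7 160.9] F [ 0.26  0.09 -0.22] w 0.709
tool delta mm [  2.2  -1.8 167.9]
```

```bash
python3 -m crank '[{"linear":[0,0,0.01],"twist":0},{"linear":[0,0,0.01],"twist":0},{"linear":[0,0,0.01],"twist":0},{"linear":[0,0,0.01],"twist":0},{"linear":[0,0,0.01],"twist":0},{"linear":[0,0,0.01],"twist":0},{"linear":[0,0,0.005],"twist":0},{"linear":[0,0,0],"twist":0}]'; echo; python3 d.py .538 .302 -.014
```

```text
time: 9.82
tool_pos: [0.5374, 0.3018, 0.08]
tool_rot: [179.6, 0.5, 160.9]
contact_force: [-1.1, -0.2, 0.5]
gripper_width: 0.852

t 9.82 pos [0.5374 0.3018 0.08  ] rot [179.6   0.5 160.9] F [-1.11 -0.21  0.54] w 0.852
tool delta mm [ 0.3 -0.4 94. ]
```

Slow rows cause no drift. I'll continue; the tips reach the top of the egg at a reading of about 0.032.

```bash
python3 -m crank '[{"linear":[0,0,0.01],"twist":0},{"linear":[0,0,0.01],"twist":0},{"linear":[0,0,0.01],"twist":0},{"linear":[0,0,0.01],"twist":0},{"linear":[0,0,0.01],"twist":0},{"linear":[0,0,0.005],"twist":0},{"linear":[0,0,0],"twist":0},{"linear":[0,0,0],"twist":0}]'; echo; python3 d.py .538 .302 -.014; python3 wf.py wf3 0 0 .036
```

```text
time: 10.48
tool_pos: [0.5381, 0.3021, 0.0184]
tool_rot: [179.6, 0.5, 160.9]
contact_force: [0.2, 0.3, 0.1]
gripper_width: 0.851

t 10.48 pos [0.5381 0.3021 0.0184] rot [179.6   0.5 160.9] F [0.16 0.27 0.11] w 0.851
tool delta mm [ 0.4 -0.4 32.4]
```

View pics/wf3.png

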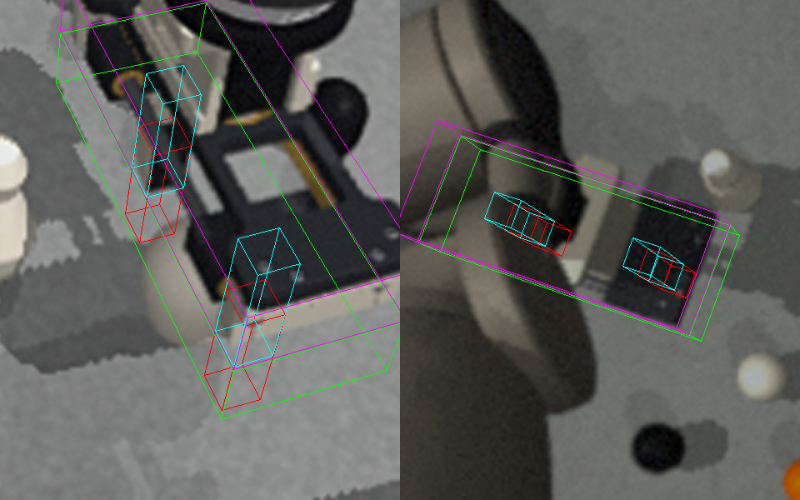

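```bash
python3 - <<'E'
from cell import viewer
import cv2
f=viewer.grab_frame("scene")["frame"]
cv2.imwrite("pics/z2.png",cv2.resize(f[230:350,310:450],(700,600),interpolation=cv2.INTER_CUBIC))
E
```

```text
(no output)
```

View pics/z2.png

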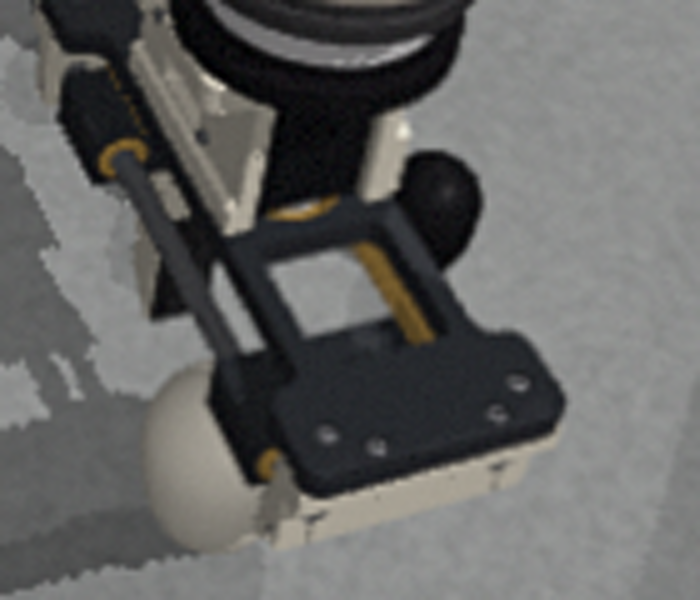

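```bash
python3 - <<'E'
from cell import viewer,sensors
from h import *
from scipy.spatial.transform import Rotation as R
s=sensors.get_state(); M=R.from_euler("xyz",s["tool_rot"],degrees=True)
f=viewer.grab_frame("scene"); w=s["gripper_width"]*.046
for dz in (.02,.03,.035,.04,.045):
    P=lambda p:proj(f,s["tool_pos"]+[0,0,dz]+M.apply(p))[0].round(1)
    print(dz,"near inner",P([-.0095,w,0]),P([.0095,w,0]),"near outer L",P([-.0095,w+.019,0]),"far inner L",P([-.0095,-w,0]),"far outer L",P([-.0095,-w-.019,0]))
E
```

```text
0.02 near inner [358.7 341.4] [370.2 338.2] near outer L [364.1 352.1] far inner L [338.7 301.7] far outer L [334.2 292.9]
0.03 near inner [359.6 337.7] [371.2 334.5] near outer L [365.1 348.4] far inner L [339.3 297.8] far outer L [334.8 289. ]
0.035 near inner [360.1 335.8] [371.7 332.6] near outer L [365.5 346.5] far inner L [339.6 295.9] far outer L [335.1 287. ]
0.04 near inner [360.5 333.9] [372.2 330.6] near outer L [366.  344.6] far inner L [340.  293.9] far outer L [335.4 285. ]
0.045 near inner [361.  331.9] [372.8 328.7] near outer L [366.5 342.7] far inner L [340.3 291.9] far outer L [335.7 283. ]
```

```bash
python3 -m crank '[{"linear":[0,0,0.008],"twist":0},{"linear":[0,0,0.008],"twist":0},{"linear":[0,0,0.005],"twist":0},{"linear":[0,0,0],"twist":0},{"linear":[0,0,0],"twist":0}]'; echo; python3 d.py .538 .302 -.014
```

```text
time: 11.1
tool_pos: [0.5398, 0.3028, -0.0025]
tool_rot: [179.4, 0.7, 160.9]
contact_force: [-0.0, -0.6, 0.0]
gripper_width: 0.849

t 11.1 pos [ 0.5398  0.3028 -0.0025] rot [179.4   0.7 160.9] F [-0.03 -0.57  0.05] w 0.849
tool delta mm [ 1.5 -1.5 11.5]
```

Readings have gone below zero with no contact, which confirms the offset.

```bash
python3 -m crank '[{"linear":[0.0015,-0.0015,0.005],"twist":0},{"linear":[0,0,0.005],"twist":0},{"linear":[0,0,0],"twist":0},{"linear":[0,0,0],"twist":0}]'; echo; python3 d.py .538 .302 -.014; python3 -m crank '[{"linear":[0,0,0],"twist":0},{"linear":[0,0,0],"twist":0},{"linear":[0,0,0],"twist":0},{"linear":[0,0,0],"twist":0}]' 0.4 8; echo; python3 d.py .538 .302 -.014
```

```text
time: 11.43
tool_pos: [0.5377, 0.3018, -0.0138]
tool_rot: [179.4, 0.7, 160.9]
contact_force: [-0.5, -1.0, 0.4]
gripper_width: 0.849

t 11.43 pos [ 0.5377  0.3018 -0.0138] rot [179.4   0.7 160.9] F [-0.46 -1.    0.4 ] w 0.849
tool delta mm [-0.3  0.3  0.2]
time: 11.77
tool_pos: [0.5379, 0.3019, -0.0135]
tool_rot: [179.4, 0.7, 160.9]
contact_force: [0.3, 0.1, -0.1]
gripper_width: 0.623

t 11.77 pos [ 0.5379  0.3019 -0.0135] rot [179.4   0.7 160.9] F [ 0.25  0.1  -0.08] w 0.623
tool delta mm [-0.   0.1  0.5]
```

```bash
python3 -m crank '[{"linear":[0,0,0],"twist":0},{"linear":[0,0,0],"twist":0},{"linear":[0,0,0],"twist":0},{"linear":[0,0,0],"twist":0}]' 0.55 8; echo; python3 d.py .538 .302 -.014
```

```text
time: 12.1
tool_pos: [0.5381, 0.3021, -0.0132]
tool_rot: [179.4, 0.7, 160.9]
contact_force: [0.0, 0.6, -0.3]
gripper_width: 0.558

t 12.1 pos [ 0.5381  0.3021 -0.0132] rot [179.4   0.7 160.9] F [ 0.05  0.64 -0.27] w 0.558
tool delta mm [ 0.1 -0.1  0.8]
```

Stopped at 51 mm, right for the big egg's widest point. Firm up the grip and lift.

```bash
python3 -m crank '[{"linear":[0,0,0],"twist":0},{"linear":[0,0,0],"twist":0},{"linear":[0,0,-0.006],"twist":0},{"linear":[0,0,-0.006],"twist":0},{"linear":[0,0,0],"twist":0}]' 0.7 10; echo; python3 d.py .538 .302 -.014;  python3 - <<'E'
from cell import viewer
import cv2
f=viewer.grab_frame("scene")["frame"]
cv2.imwrite("pics/z3.png",cv2.resize(f[240:360,310:450],(700,600),interpolation=cv2.INTER_CUBIC))
E
```

```text
time: 12.52
tool_pos: [0.5375, 0.3018, -0.0005]
tool_rot: [179.4, 0.7, 160.9]
contact_force: [0.3, -0.3, -0.9]
gripper_width: 0.551

t 12.52 pos [ 5.375e-01  3.018e-01 -5.000e-04] rot [179.4   0.7 160.9] F [ 0.29 -0.28 -0.88] w 0.551
tool delta mm [-0.2  0.2 13.5]
```

View pics/z3.png

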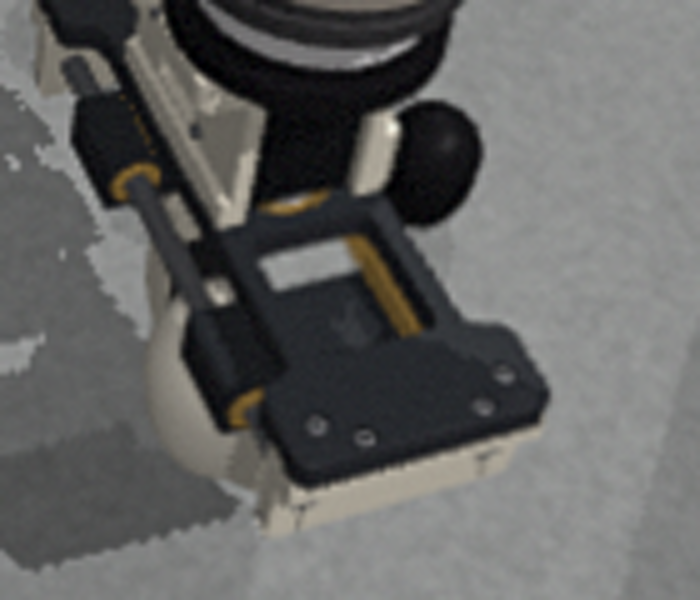

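```bash
python3 -m crank '[{"linear":[0,0,-0.01],"twist":0},{"linear":[0,0,-0.012],"twist":0},{"linear":[0,0,-0.012],"twist":0},{"linear":[0,0,-0.012],"twist":0},{"linear":[0,0,-0.012],"twist":0},{"linear":[0,0,-0.012],"twist":0},{"linear":[0,0,-0.012],"twist":0},{"linear":[0,0,-0.01],"twist":0}]';echo; python3 -m crank '[{"linear":[0,0,-0.008],"twist":0},{"linear":[0,0,0],"twist":0},{"linear":[0,0,0],"twist":0}]'; echo; python3 d.py .5891 -.2666 .11
```

```text
time: 13.23
tool_pos: [0.5351, 0.3007, 0.1002]
tool_rot: [179.5, 0.6, 160.9]
contact_force: [-0.0, 0.1, -0.4]
gripper_width: 0.551

time: 13.48
tool_pos: [0.5364, 0.3014, 0.1136]
tool_rot: [179.2, 0.9, 160.9]
contact_force: [0.6, -0.8, -1.5]
gripper_width: 0.556

t 13.48 pos [0.5364 0.3014 0.1136] rot [179.2   0.9 160.9] F [ 0.56 -0.81 -1.47] w 0.556
tool delta mm [-2.354e+02 -5.196e+02  3.000e-01]
```

```bash
python3 -m crank '[{"linear":[-0.004,-0.008,0],"twist":0},{"linear":[-0.008,-0.018,0],"twist":0},{"linear":[-0.009,-0.02,0],"twist":0},{"linear":[-0.009,-0.02,0],"twist":0},{"linear":[-0.009,-0.02,0],"twist":0},{"linear":[-0.009,-0.02,0],"twist":0},{"linear":[-0.009,-0.02,0],"twist":0},{"linear":[-0.009,-0.02,0],"twist":0}]';echo; python3 d.py .5891 -.2666 .11
```

```text
time: 14.15
tool_pos: [0.5473, 0.1352, 0.1064]
tool_rot: [179.5, 0.4, 161.3]
contact_force: [0.3, 0.2, -1.9]
gripper_width: 0.552

t 14.15 pos [0.5473 0.1352 0.1064] rot [179.5   0.4 161.3] F [ 0.29  0.16 -1.94] w 0.552
tool delta mm [-168.2 -367.3   -5.5]
```

```bash
python3 -m crank '[{"linear":[-0.009,-0.02,-0.001],"twist":0},{"linear":[-0.009,-0.02,-0.001],"twist":0},{"linear":[-0.009,-0.02,-0.001],"twist":0},{"linear":[-0.009,-0.02,-0.001],"twist":0},{"linear":[-0.009,-0.02,0],"twist":0},{"linear":[-0.009,-0.02,0],"twist":0},{"linear":[-0.009,-0.02,0],"twist":0},{"linear":[-0.009,-0.02,0],"twist":0}]';echo; python3 d.py .5891 -.2666 .11
```

```text
time: 14.82
tool_pos: [0.5577, -0.0534, 0.1024]
tool_rot: [179.8, -0.5, 161.2]
contact_force: [1.6, -0.2, -2.2]
gripper_width: 0.558

t 14.82 pos [ 0.5577 -0.0534  0.1024] rot [179.8  -0.5 161.2] F [ 1.63 -0.2  -2.18] w 0.558
tool delta mm [ -98.2 -191.8   -9. ]
```

```bash
python3 -m crank '[{"linear":[-0.01,-0.02,-0.002],"twist":0},{"linear":[-0.01,-0.02,-0.001],"twist":0},{"linear":[-0.01,-0.02,-0.001],"twist":0},{"linear":[-0.01,-0.02,-0.001],"twist":0},{"linear":[-0.01,-0.018,0],"twist":0},{"linear":[-0.008,-0.014,0],"twist":0},{"linear":[-0.005,-0.008,0],"twist":0},{"linear":[0,0,0],"twist":0}]';echo; python3 d.py .5891 -.2666 .11
```

```text
time: 15.48
tool_pos: [0.5716, -0.2022, 0.0985]
tool_rot: [179.9, -1.3, 160.9]
contact_force: [-0.5, 0.3, -1.6]
gripper_width: 0.556

t 15.48 pos [ 0.5716 -0.2022  0.0985] rot [179.9  -1.3 160.9] F [-0.47  0.26 -1.57] w 0.556
tool delta mm [-37.4 -55.1 -12.3]
```

```bash
python3 -m crank '[{"linear":[-0.008,-0.012,0],"twist":0},{"linear":[-0.01,-0.014,0],"twist":0},{"linear":[-0.009,-0.013,0],"twist":0},{"linear":[-0.005,-0.008,0],"twist":0},{"linear":[0,0,0],"twist":0},{"linear":[0,0,0],"twist":0}]';echo; python3 d.py .5891 -.2666 .05
```

```text
time: 15.98
tool_pos: [0.5837, -0.2543, 0.0942]
tool_rot: [179.7, -1.8, 160.9]
contact_force: [1.4, -0.2, -1.2]
gripper_width: 0.558

t 15.98 pos [ 0.5837 -0.2543  0.0942] rot [179.7  -1.8 160.9] F [ 1.41 -0.22 -1.19] w 0.558
tool delta mm [-10.5 -10.1  43.8]
```

```bash
python3 -m crank '[{"linear":[-0.005,-0.005,0],"twist":0},{"linear":[-0.005,-0.005,0],"twist":0},{"linear":[0,0,0.018],"twist":0},{"linear":[0,0,0.012],"twist":0},{"linear":[0,0,0],"twist":0},{"linear":[0,0,0],"twist":0}]';echo; python3 d.py .5891 -.2666 .05; python3 wf.py wf4 0 0 .036
```

```text
time: 16.48
tool_pos: [0.5902, -0.2645, 0.0634]
tool_rot: [179.7, -1.8, 161.1]
contact_force: [0.0, -0.1, -0.4]
gripper_width: 0.554

t 16.48 pos [ 0.5902 -0.2645  0.0634] rot [179.7  -1.8 161.1] F [ 0.03 -0.09 -0.38] w 0.554
tool delta mm [-0.  -2.4 13.4]
```

View pics/wf4.png

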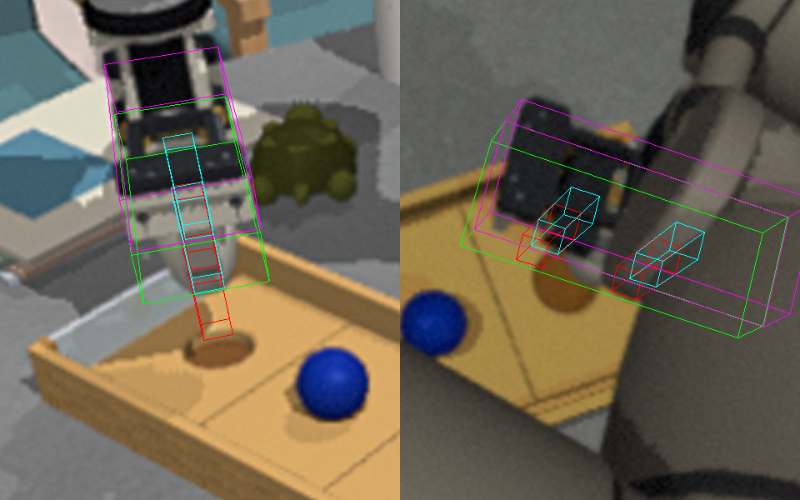

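```bash
cat > eo.py <<'E'
import sys
from cell import viewer,sensors
from h import *
name,x,y,z0,kind,px,py=sys.argv[1:8]
x,y,z0,px,py=map(float,(x,y,z0,px,py))
g={"b":(.026,.068,.041,.014),"l":(.018,.050,.031,.010)}[kind]
pr={"b":.0245,"l":.018}[kind]
tiles=[]
for n in("scene","top"):
    f=viewer.grab_frame(n);k=5
    im=cv2.resize(f["frame"],None,fx=k,fy=k,interpolation=cv2.INTER_CUBIC)
    for P,c in((egg((x,y),z0,*g),(0,0,255)),(ring((px,py),pr,.024),(0,255,0)),(ring((x,y),g[3],z0),(255,0,0))):
        cv2.polylines(im,[((hull(f,P)+.5)*k-.5).astype(np.int32)],True,c,1)
    u=(proj(f,[x,y,z0+.02])[0]*k).astype(int); a=max(0,u[0]-200);b=max(0,u[1]-250)
    tiles.append(im[b:b+500,a:a+400])
cv2.imwrite(f"pics/{name}.png",np.hstack(tiles))
E
python3 eo.py eo1 .5902 -.2645 .0766 b .5891 -.2666
```

```text
(no output)
```

View pics/eo1.png

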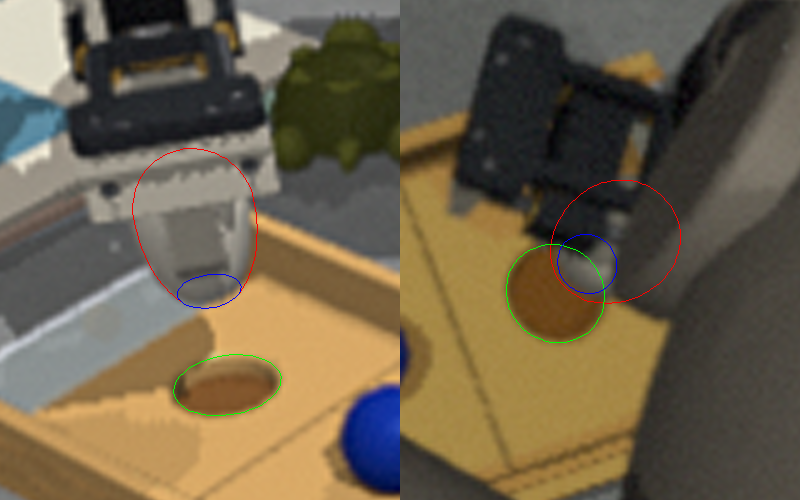

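The egg model projected from the arm reading matches both views. Correct about 2 mm and lower.

```bash
python3 -m crank '[{"linear":[0,-0.0025,0],"twist":0},{"linear":[0,0,0.009],"twist":0},{"linear":[0,0,0.01],"twist":0},{"linear":[0,0,0.01],"twist":0},{"linear":[0,0,0.005],"twist":0},{"linear":[0,0,0],"twist":0},{"linear":[0,0,0],"twist":0}]';echo; python3 d.py .5891 -.2666 .0
```

```text
time: 17.27
tool_pos: [0.589, -0.2672, 0.0276]
tool_rot: [179.7, -1.6, 161.1]
contact_force: [-0.5, 0.1, -1.0]
gripper_width: 0.554

t 17.27 pos [ 0.589  -0.2672  0.0276] rot [179.7  -1.6 161.1] F [-0.5   0.14 -0.95] w 0.554
tool delta mm [-0.6  0.5 27.6]
```

```bash
python3 -m crank '[{"linear":[0,0,0.007],"twist":0},{"linear":[0,0,0.007],"twist":0},{"linear":[0,0,0.002],"twist":0},{"linear":[0,0,0],"twist":0},{"linear":[0,0,0],"twist":0}]';echo; python3 d.py .5891 -.2666 .0; python3 - <<'E'
from cell import sensors
import time
print([sensors.get_state()["contact_force"][2].round(2)])
E
```

```text
time: 17.68
tool_pos: [0.5886, -0.2669, 0.0097]
tool_rot: [179.7, -1.6, 161.1]
contact_force: [-0.2, 0.8, -1.3]
gripper_width: 0.558

t 17.68 pos [ 0.5886 -0.2669  0.0097] rot [179.7  -1.6 161.1] F [-0.25  0.76 -1.33] w 0.558
tool delta mm [-0.6  0.4  9.7]
[np.float64(-1.33)]
```

Foot is about 23 mm above the table, now entering the pocket. I'll creep down.

```bash
python3 -m crank '[{"linear":[0,0,0.003],"twist":0},{"linear":[0,0,0.003],"twist":0},{"linear":[0,0,0],"twist":0},{"linear":[0,0,0],"twist":0}]';echo; for i in 1 2 3; do python3 -m crank '[{"linear":[0,0,0],"twist":0}]' | grep -E "force|pos"; done; python3 eo.py eo2 .5888 -.2669 .017 b .5891 -.2666
```

```text
time: 18.02
tool_pos: [0.589, -0.2671, 0.0038]
tool_rot: [179.8, -1.5, 161.1]
contact_force: [0.4, -0.4, -1.0]
gripper_width: 0.559

tool_pos: [0.589, -0.2671, 0.0039]
contact_force: [-0.2, -0.4, -0.4]
tool_pos: [0.5891, -0.2672, 0.004]
contact_force: [0.5, 1.0, -1.4]
tool_pos: [0.5892, -0.2672, 0.0041]
contact_force: [0.7, 0.3, -1.0]
```

View pics/eo2.png

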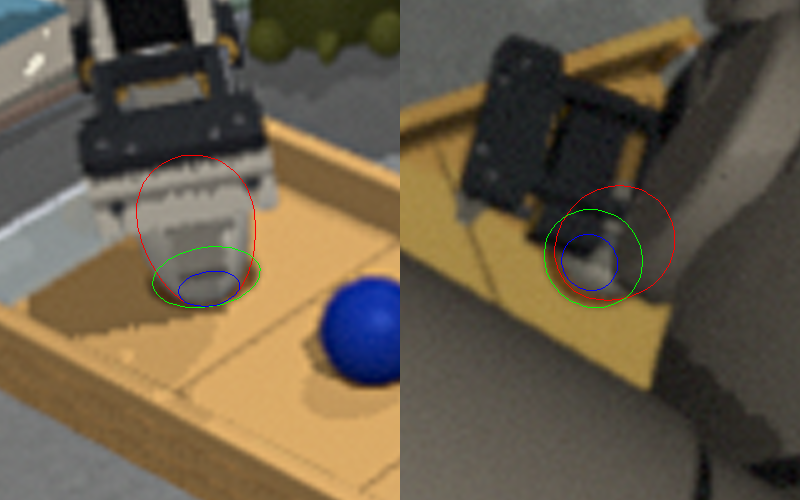

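Well centred. Creep 1 mm per row, checking force in between.

```bash
Z='[{"linear":[0,0,0],"twist":0}]'; python3 -m crank '[{"linear":[0,0,0.0015],"twist":0},{"linear":[0,0,0],"twist":0}]'| grep -E "force|pos|width"; python3 -m crank '[{"linear":[0,0,0],"twist":0}]' | grep -E "force|pos";python3 -m crank '[{"linear":[0,0,0.001],"twist":0},{"linear":[0,0,0],"twist":0}]'| grep -E "force|pos|width"; python3 -m crank '[{"linear":[0,0,0],"twist":0}]' | grep -E "force|pos"
```

```text
tool_pos: [0.5892, -0.2673, 0.0027]
contact_force: [0.0, -0.7, -1.1]
gripper_width: 0.557
tool_pos: [0.5892, -0.2673, 0.0027]
contact_force: [0.1, -0.8, -1.1]
tool_pos: [0.5892, -0.2673, 0.0016]
contact_force: [0.1, -0.7, -0.7]
gripper_width: 0.553
tool_pos: [0.5892, -0.2673, 0.0015]
contact_force: [-0.1, -0.3, -0.5]
```

```bash
for i in 1 2 3; do python3 -m crank '[{"linear":[0,0,0],"twist":0}]' | grep -E "force|pos"; done; echo step; python3 -m crank '[{"linear":[0,0,0.001],"twist":0},{"linear":[0,0,0],"twist":0}]'| grep -E "force|pos|width"; for i in 1 2 3; do python3 -m crank '[{"linear":[0,0,0],"twist":0}]' | grep -E "force|pos"; done
```

```text
tool_pos: [0.5891, -0.2672, 0.0015]
contact_force: [-0.2, 0.1, -1.4]
tool_pos: [0.5891, -0.2672, 0.0015]
contact_force: [0.7, 0.5, -1.3]
tool_pos: [0.5891, -0.2672, 0.0015]
contact_force: [0.6, 0.3, -1.3]
step
tool_pos: [0.5891, -0.2672, 0.0004]
contact_force: [-0.5, -0.7, -0.2]
gripper_width: 0.553
tool_pos: [0.5892, -0.2672, 0.0004]
contact_force: [0.0, -0.3, -2.0]
tool_pos: [0.5891, -0.2672, 0.0004]
contact_force: [-0.0, -0.5, -0.5]
tool_pos: [0.5891, -0.2672, 0.0004]
contact_force: [0.4, -0.6, -0.6]
```

```bash
python3 -m crank '[{"linear":[0,0,0.0008],"twist":0},{"linear":[0,0,0],"twist":0}]'| grep -E "force|pos|width"; for i in 1 2 3; do python3 -m crank '[{"linear":[0,0,0],"twist":0}]' | grep -E "force|pos"; done; echo; python3 -m crank '[{"linear":[0,0,0.0008],"twist":0},{"linear":[0,0,0],"twist":0}]'| grep -E "force|pos|width"; for i in 1 2 3; do python3 -m crank '[{"linear":[0,0,0],"twist":0}]' | grep -E "force|pos"; done
```

```text
tool_pos: [0.5893, -0.2673, 0.0003]
contact_force: [-0.0, -0.3, 0.4]
gripper_width: 0.553
tool_pos: [0.5894, -0.2674, 0.0004]
contact_force: [0.5, 0.1, -0.8]
tool_pos: [0.5894, -0.2674, 0.0003]
contact_force: [-0.0, -0.1, -0.8]
tool_pos: [0.5894, -0.2673, 0.0002]
contact_force: [0.5, 1.4, 0.9]

tool_pos: [0.5896, -0.2675, 0.0003]
contact_force: [-0.7, -0.3, -0.9]
gripper_width: 0.554
tool_pos: [0.5896, -0.2675, 0.0003]
contact_force: [-1.1, 0.3, -1.2]
tool_pos: [0.5896, -0.2675, 0.0002]
contact_force: [-0.7, 0.5, 0.4]
tool_pos: [0.5896, -0.2675, 0.0001]
contact_force: [-0.7, 0.8, 1.3]
```

It has stopped descending at a reading of 0.0003, as expected for the floor, with the mean force near zero. Releasing.

```bash
python3 -m crank '[{"linear":[0,0,0],"twist":0},{"linear":[0,0,0],"twist":0},{"linear":[0,0,0],"twist":0}]' 0.38; echo; python3 -m crank '[{"linear":[0,0,0],"twist":0},{"linear":[0,0,0],"twist":0}]' 0.28; echo; python3 eo.py eo3 .5891 -.2666 .013 b .5891 -.2666; python3 d.py .5891 -.2666 0
```

```text
time: 20.62
tool_pos: [0.5896, -0.2675, -0.0001]
tool_rot: [179.8, -1.4, 161.1]
contact_force: [0.1, -0.7, -0.8]
gripper_width: 0.618

time: 20.78
tool_pos: [0.5897, -0.2676, -0.0002]
tool_rot: [179.8, -1.4, 161.1]
contact_force: [-0.4, 0.3, -0.1]
gripper_width: 0.706

t 20.88 pos [ 5.897e-01 -2.676e-01 -2.000e-04] rot [179.8  -1.4 161.1] F [-1.13 -0.13 -0.65] w 0.715
tool delta mm [ 0.8  0.7 -0.1]
```

View pics/eo3.png

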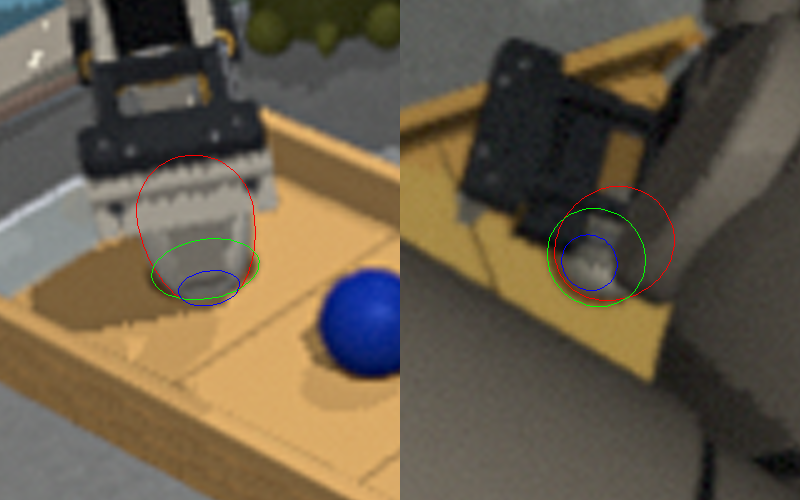

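```bash
python3 -m crank '[{"linear":[0,0,-0.006],"twist":0},{"linear":[0,0,-0.01],"twist":0},{"linear":[0,0,-0.01],"twist":0},{"linear":[0,0,-0.01],"twist":0},{"linear":[0,0,-0.012],"twist":0},{"linear":[0,0,-0.014],"twist":0},{"linear":[0,0,-0.014],"twist":0},{"linear":[0,0,-0.014],"twist":0}]' 0.2; echo; python3 d.py .4517 .1927 .09; python3 eo.py eo4 .5891 -.2666 .013 b .5891 -.2666
```

```text
time: 21.55
tool_pos: [0.591, -0.2682, 0.0973]
tool_rot: [179.8, -1.5, 161.1]
contact_force: [0.7, -0.2, -0.1]
gripper_width: 0.802

t 21.55 pos [ 0.591  -0.2682  0.0973] rot [179.8  -1.5 161.1] F [ 0.69 -0.17 -0.07] w 0.802
tool delta mm [280.5 391.   16.1]
```

View pics/eo4.png

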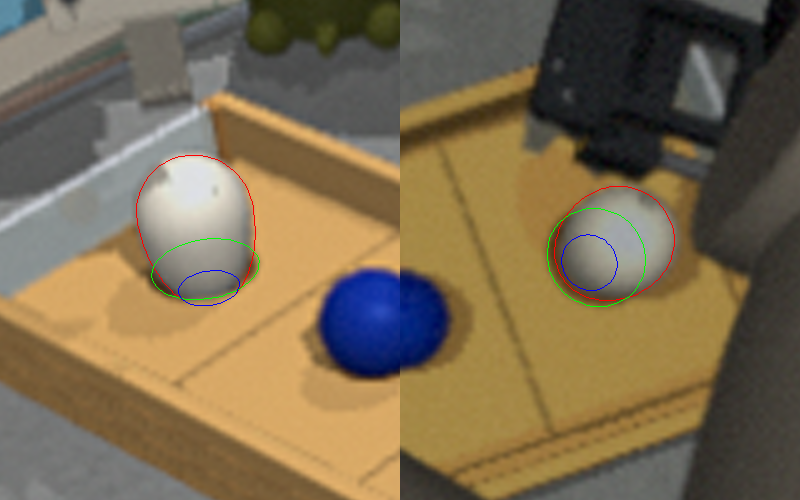

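The big egg stands upright in the large pocket and matches the model in both views. Now the small egg.

```bash
python3 -m crank '[{"linear":[0.006,0.008,0],"twist":0},{"linear":[0.013,0.018,0],"twist":0},{"linear":[0.0145,0.02,0],"twist":0},{"linear":[0.0145,0.02,0],"twist":0},{"linear":[0.0145,0.02,0],"twist":0},{"linear":[0.0145,0.02,0],"twist":0},{"linear":[0.0145,0.02,0],"twist":0},{"linear":[0.0145,0.02,0],"twist":0}]' 0.3 ; echo; python3 d.py .4517 .1927 .09
```

```text
time: 22.32
tool_pos: [0.5327, -0.0896, 0.0973]
tool_rot: [179.9, -1.5, 160.8]
contact_force: [0.1, -0.3, -0.6]
gripper_width: 0.699

t 22.32 pos [ 0.5327 -0.0896  0.0973] rot [179.9  -1.5 160.8] F [ 0.08 -0.32 -0.6 ] w 0.699
tool delta mm [169.3 239.8  12.3]
```

```bash
python3 -m crank '[{"linear":[0.0145,0.02,0],"twist":0},{"linear":[0.0145,0.02,0],"twist":0},{"linear":[0.0145,0.02,0],"twist":0},{"linear":[0.0145,0.02,0],"twist":0},{"linear":[0.0145,0.02,0],"twist":0},{"linear":[0.0145,0.02,0],"twist":0},{"linear":[0.0145,0.02,0],"twist":0},{"linear":[0.0145,0.02,0],"twist":0}]' ; echo; python3 d.py .4517 .1927 .09
```

```text
time: 22.98
tool_pos: [0.4619, 0.1135, 0.0961]
tool_rot: [179.9, -2.2, 160.8]
contact_force: [-0.6, 1.3, -0.3]
gripper_width: 0.697

t 22.98 pos [0.4619 0.1135 0.0961] rot [179.9  -2.2 160.8] F [-0.58  1.31 -0.34] w 0.697
tool delta mm [35.5 71.4  7.6]
```

```bash
python3 -m crank '[{"linear":[0.01,0.018,0],"twist":0},{"linear":[0.01,0.018,0],"twist":0},{"linear":[0.006,0.014,0],"twist":0},{"linear":[0.003,0.007,0],"twist":0},{"linear":[0,0,-0.01],"twist":0},{"linear":[0,0,-0.01],"twist":0},{"linear":[0,0,-0.01],"twist":0},{"linear":[0,0,-0.01],"twist":0}]' ; echo; python3 d.py .4517 .1927 .09;  python3 -m crank '[{"linear":[0,0,-0.005],"twist":0},{"linear":[0,0,0],"twist":0},{"linear":[0,0,0.03],"twist":0},{"linear":[0,0,0.03],"twist":0},{"linear":[0,0,0],"twist":0},{"linear":[0,0,0],"twist":0}]' ; echo; python3 d.py .4517 .1927 .09
```

```text
time: 23.65
tool_pos: [0.4409, 0.1849, 0.1321]
tool_rot: [-179.6, -3.1, 161.3]
contact_force: [0.4, 0.2, 0.1]
gripper_width: 0.695

t 23.65 pos [0.4409 0.1849 0.1321] rot [-179.6   -3.1  161.3] F [0.38 0.16 0.07] w 0.695
tool delta mm [-10.   11.1  41.5]
time: 24.15
tool_pos: [0.4379, 0.185, 0.0766]
tool_rot: [-179.7, -2.9, 161.2]
contact_force: [0.3, 0.3, 0.1]
gripper_width: 0.702

t 24.15 pos [0.4379 0.185  0.0766] rot [-179.7   -2.9  161.2] F [0.32 0.3  0.06] w 0.702
tool delta mm [ -9.9  11.7 -14. ]
```

```bash
python3 -m crank '[{"linear":[0.008,0,-0.008],"twist":0},{"linear":[0.008,0,-0.008],"twist":0},{"linear":[0.008,0,-0.004],"twist":0},{"linear":[0.006,0,0],"twist":0},{"linear":[0,0,0],"twist":0}]' ; echo; python3 d.py .4517 .1927 .09;  python3 -m crank '[{"linear":[-0.03,0.005,0],"twist":0},{"linear":[-0.025,0.005,0],"twist":0},{"linear":[0,0,0],"twist":0},{"linear":[0,0,0],"twist":0}]' ; echo; python3 d.py .4517 .1927 .09
```

```text
time: 24.57
tool_pos: [0.4091, 0.1956, 0.1043]
tool_rot: [-179.9, -2.7, 161.2]
contact_force: [-0.4, 0.5, 0.1]
gripper_width: 0.699

t 24.57 pos [0.4091 0.1956 0.1043] rot [-179.9   -2.7  161.2] F [-0.4   0.46  0.09] w 0.699
tool delta mm [-41.9  11.1  12.3]
time: 24.9
tool_pos: [0.4653, 0.1885, 0.105]
tool_rot: [180.0, -2.4, 161.4]
contact_force: [-0.3, 1.1, -0.0]
gripper_width: 0.699

t 24.9 pos [0.4653 0.1885 0.105 ] rot [180.   -2.4 161.4] F [-0.27  1.13 -0.04] w 0.699
tool delta mm [13.6 -0.3 15.6]
```

```bash
python3 d.py .454 .1927 -.024; python3 -m crank '[{"linear":[0.008,0,0],"twist":0},{"linear":[0.009,0,0.005],"twist":0},{"linear":[0,0,0.01],"twist":0},{"linear":[0,0,0.01],"twist":0},{"linear":[0,0,0.01],"twist":0},{"linear":[0,0,0.01],"twist":0},{"linear":[0,0,0],"twist":0},{"linear":[0,0,0],"twist":0}]' ; echo; python3 d.py .454 .1927 -.024; python3 wf.py wf5 0 0 .036
```

```text
t 24.9 pos [0.4653 0.1885 0.105 ] rot [180.   -2.4 161.4] F [-0.27  1.13 -0.04] w 0.699
tool delta mm [  6.6   0.3 129.4]
time: 25.57
tool_pos: [0.4346, 0.1972, 0.0593]
tool_rot: [-179.9, -2.7, 161.6]
contact_force: [1.4, -1.0, 0.1]
gripper_width: 0.697

t 25.57 pos [0.4346 0.1972 0.0593] rot [-179.9   -2.7  161.6] F [ 1.39 -0.99  0.14] w 0.697
tool delta mm [-23.7   1.9  82.3]
```

View pics/wf5.png

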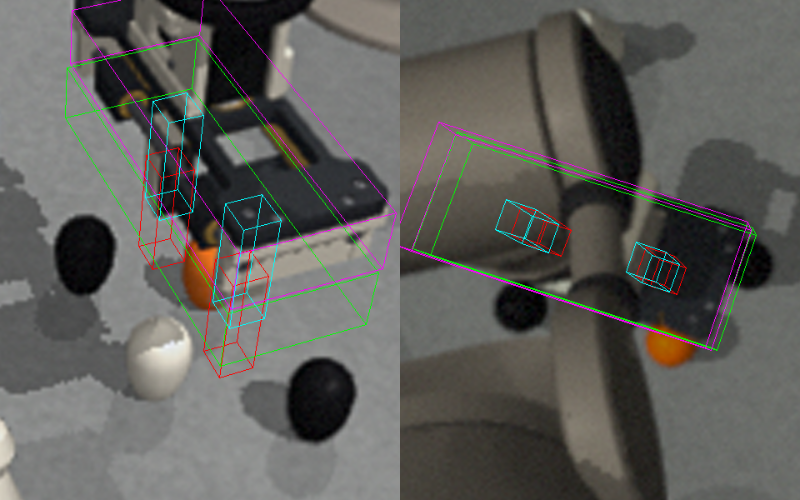

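I put in 17 mm where 6.6 was needed, so I overshot sideways, but the tips are still high. Correcting.

```bash
python3 -m crank '[{"linear":[-0.01,0.001,0],"twist":0},{"linear":[-0.009,0.001,0],"twist":0},{"linear":[-0.002,0,0],"twist":0},{"linear":[0,0,0],"twist":0}]' ; echo; python3 d.py .454 .1927 -.024; python3 -m crank '[{"linear":[0,0,0.01],"twist":0},{"linear":[0,0,0.01],"twist":0},{"linear":[0,0,0],"twist":0},{"linear":[0,0,0],"twist":0}]' ; echo; python3 d.py .454 .1927 -.024;
```

```text
time: 26.0
tool_pos: [0.4592, 0.1924, 0.0607]
tool_rot: [179.9, -2.4, 161.6]
contact_force: [-0.1, 0.5, -0.6]
gripper_width: 0.702

t 26.0 pos [0.4592 0.1924 0.0607] rot [179.9  -2.4 161.6] F [-0.12  0.46 -0.63] w 0.702
tool delta mm [ 1.5 -1.5 84.8]
time: 26.33
tool_pos: [0.4594, 0.1923, 0.039]
tool_rot: [179.9, -2.4, 161.5]
contact_force: [1.4, 0.7, -0.6]
gripper_width: 0.699

t 26.33 pos [0.4594 0.1923 0.039 ] rot [179.9  -2.4 161.5] F [ 1.39  0.67 -0.64] w 0.699
tool delta mm [ 2.6 -1.5 63.1]
```

```bash
python3 -m crank '[{"linear":[0.0026,-0.0015,0],"twist":0},{"linear":[0,0,0.009],"twist":0},{"linear":[0,0,0.009],"twist":0},{"linear":[0,0,0],"twist":0},{"linear":[0,0,0],"twist":0}]' ; echo; python3 d.py .454 .1927 -.024;  python3 - <<'E'
from cell import viewer
import cv2
f=viewer.grab_frame("scene")["frame"]
cv2.imwrite("pics/z5.png",cv2.resize(f[190:310,290:430],(700,600),interpolation=cv2.INTER_CUBIC))
E
```

```text
time: 26.75
tool_pos: [0.4549, 0.1919, 0.0193]
tool_rot: [179.9, -2.4, 161.5]
contact_force: [0.8, -1.0, 0.4]
gripper_width: 0.699

t 26.75 pos [0.4549 0.1919 0.0193] rot [179.9  -2.4 161.5] F [ 0.76 -0.95  0.45] w 0.699
tool delta mm [-0.7  0.3 43.3]
```

View pics/z5.png

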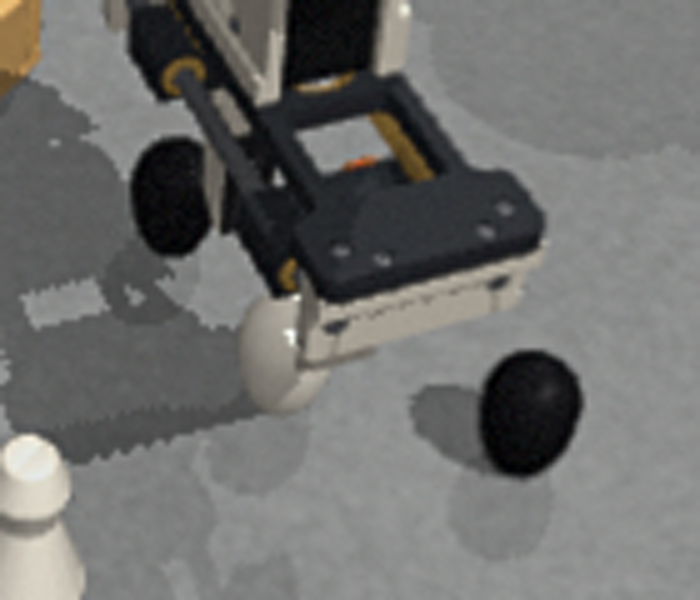

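```bash
python3 -m crank '[{"linear":[0,0,0.009],"twist":0},{"linear":[0,0,0.009],"twist":0},{"linear":[0,0,0.009],"twist":0},{"linear":[0,0,0],"twist":0},{"linear":[0,0,0],"twist":0}]' ; echo; python3 d.py .454 .1927 -.024
```

```text
time: 27.22
tool_pos: [0.4539, 0.1924, -0.0105]
tool_rot: [179.9, -2.4, 161.5]
contact_force: [-0.1, 0.6, -0.1]
gripper_width: 0.694

t 27.22 pos [ 0.4539  0.1924 -0.0105] rot [179.9  -2.4 161.5] F [-0.13  0.56 -0.14] w 0.694
tool delta mm [-0.6  0.3 13.5]
```

```bash
python3 -m crank '[{"linear":[0,0,0.006],"twist":0},{"linear":[0,0,0.005],"twist":0},{"linear":[0,0,0],"twist":0},{"linear":[0,0,0],"twist":0}]' ; echo; python3 d.py .454 .1927 -.024; python3 ov.py o6 scene,top 250
```

```text
time: 27.55
tool_pos: [0.4534, 0.1926, -0.0229]
tool_rot: [179.9, -2.4, 161.5]
contact_force: [-0.3, 0.3, 0.6]
gripper_width: 0.702

t 27.55 pos [ 0.4534  0.1926 -0.0229] rot [179.9  -2.4 161.5] F [-0.3   0.27  0.59] w 0.702
tool delta mm [-0.6  0.3  1.1]
scene grasp px [344.1 271.2]
top grasp px [205.9 235.5]
```

View pics/o6.png

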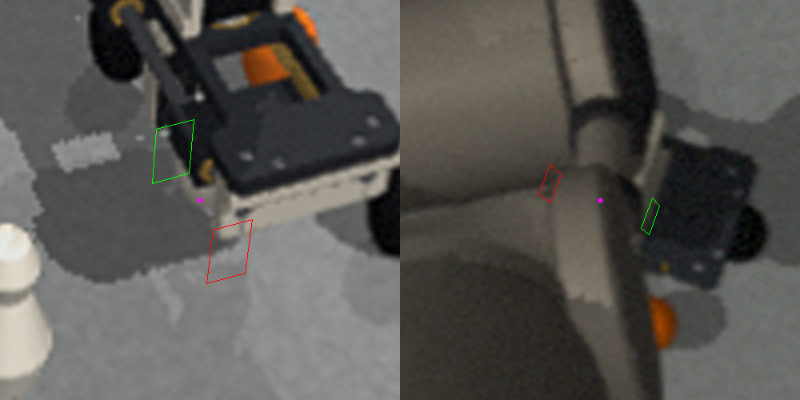

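```bash
python3 -m crank '[{"linear":[0,0,0.001],"twist":0},{"linear":[0,0,0],"twist":0},{"linear":[0,0,0],"twist":0},{"linear":[0,0,0],"twist":0}]' 0.5 7; echo;  python3 -m crank '[{"linear":[0,0,0],"twist":0},{"linear":[0,0,0],"twist":0},{"linear":[0,0,0],"twist":0},{"linear":[0,0,0],"twist":0}]' 0.68; echo; python3 -m crank '[{"linear":[0,0,0],"twist":0}]'; echo; python3 d.py .454 .1927 -.024
```

```text
time: 27.98
tool_pos: [0.4541, 0.1928, -0.023]
tool_rot: [179.8, -2.3, 161.5]
contact_force: [-0.2, -0.3, 0.4]
gripper_width: 0.508

time: 28.32
tool_pos: [0.4543, 0.1928, -0.0227]
tool_rot: [179.8, -2.3, 161.5]
contact_force: [0.1, -0.7, 0.1]
gripper_width: 0.384

time: 28.4
tool_pos: [0.4542, 0.1928, -0.0228]
tool_rot: [179.8, -2.3, 161.5]
contact_force: [0.0, -0.6, 0.4]
gripper_width: 0.377

t 28.4 pos [ 0.4542  0.1928 -0.0228] rot [179.8  -2.3 161.5] F [ 0.04 -0.64  0.35] w 0.377
tool delta mm [ 0.1 -0.2  1.2]
```

35 mm, as expected for the 36 mm egg. Lift.

```bash
python3 -m crank '[{"linear":[0,0,-0.005],"twist":0},{"linear":[0,0,-0.008],"twist":0},{"linear":[0,0,-0.01],"twist":0},{"linear":[0,0,-0.01],"twist":0},{"linear":[0,0,-0.01],"twist":0},{"linear":[0,0,-0.01],"twist":0},{"linear":[0,0,-0.01],"twist":0},{"linear":[0,0,-0.01],"twist":0}]' 0.75 8; echo; python3 -m crank '[{"linear":[0,0,-0.01],"twist":0},{"linear":[0,0,-0.01],"twist":0},{"linear":[0,0,-0.008],"twist":0},{"linear":[0,0,0],"twist":0}]'; echo; python3 d.py .5191 -.0573 .085;  python3 eo.py z6 .451 .193 .115 l .5191 -.0573
```

```text
time: 29.07
tool_pos: [0.4557, 0.1912, 0.0555]
tool_rot: [179.9, -2.4, 161.5]
contact_force: [1.1, -0.6, -0.9]
gripper_width: 0.385

time: 29.4
tool_pos: [0.4583, 0.1911, 0.0898]
tool_rot: [179.7, -2.1, 161.5]
contact_force: [1.0, 0.0, 0.2]
gripper_width: 0.38

t 29.4 pos [0.4583 0.1911 0.0898] rot [179.7  -2.1 161.5] F [0.98 0.02 0.15] w 0.38
tool delta mm [-136.4 -216.3   -1.2]
```

View pics/z6.png

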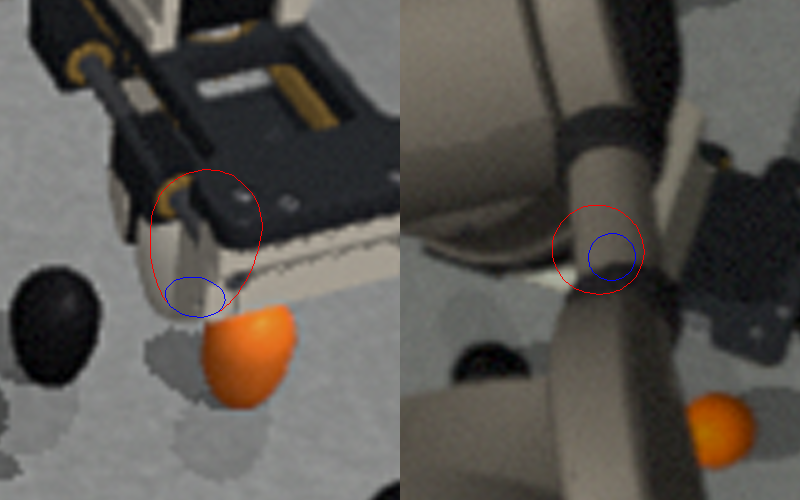

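The egg is held. Carry it to the small pocket.

```bash
python3 -m crank '[{"linear":[-0.005,-0.008,0],"twist":0},{"linear":[-0.01,-0.016,0],"twist":0},{"linear":[-0.011,-0.018,0],"twist":0},{"linear":[-0.011,-0.018,0],"twist":0},{"linear":[-0.011,-0.018,0],"twist":0},{"linear":[-0.011,-0.018,0],"twist":0},{"linear":[-0.011,-0.018,0],"twist":0},{"linear":[-0.011,-0.018,0],"twist":0}]'; echo; python3 d.py .5191 -.0573 .085
```

```text
time: 30.17
tool_pos: [0.4892, 0.0333, 0.079]
tool_rot: [-180.0, -2.8, 162.0]
contact_force: [0.6, -0.1, 0.5]
gripper_width: 0.386

t 30.17 pos [0.4892 0.0333 0.079 ] rot [-180.    -2.8  162. ] F [ 0.62 -0.1   0.47] w 0.386
tool delta mm [-56.2 -76.9  -8.7]
```

```bash
python3 -m crank '[{"linear":[-0.011,-0.016,-0.003],"twist":0},{"linear":[-0.011,-0.015,-0.002],"twist":0},{"linear":[-0.01,-0.013,-0.001],"twist":0},{"linear":[-0.008,-0.01,0],"twist":0},{"linear":[-0.005,-0.006,0],"twist":0},{"linear":[0,0,0],"twist":0},{"linear":[0,0,0],"twist":0}]'; echo; python3 d.py .5217 -.0573 .06
```

```text
time: 30.75
tool_pos: [0.5111, -0.0488, 0.0775]
tool_rot: [-179.8, -3.4, 161.6]
contact_force: [0.2, 0.9, -1.8]
gripper_width: 0.379

t 30.75 pos [ 0.5111 -0.0488  0.0775] rot [-179.8   -3.4  161.6] F [ 0.16  0.87 -1.83] w 0.379
tool delta mm [-13.7  -4.6  16.7]
```

```bash
python3 -m crank '[{"linear":[-0.007,-0.0025,0],"twist":0},{"linear":[-0.006,-0.002,0],"twist":0},{"linear":[0,0,0.008],"twist":0},{"linear":[0,0,0.008],"twist":0},{"linear":[0,0,0],"twist":0},{"linear":[0,0,0],"twist":0}]'; echo; python3 d.py .5224 -.0573 -.008; python3 eo.py eo7 .519 -.0573 .083 l .5191 -.0573
```

```text
time: 31.25
tool_pos: [0.5211, -0.0545, 0.0583]
tool_rot: [-179.9, -3.5, 161.8]
contact_force: [-0.4, 0.2, -0.6]
gripper_width: 0.381

t 31.25 pos [ 0.5211 -0.0545  0.0583] rot [-179.9   -3.5  161.8] F [-0.38  0.18 -0.59] w 0.381
tool delta mm [-6.2 -2.1 66. ]
```

View pics/eo7.png

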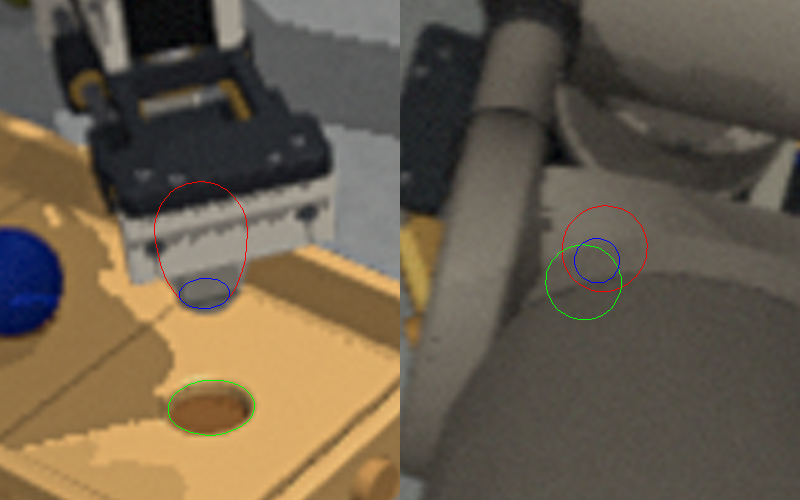

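```bash
python3 d.py .5211 -.0573 -.008; python3 -m crank '[{"linear":[-0.003,-0.001,0.004],"twist":0},{"linear":[-0.002,-0.001,0.008],"twist":0},{"linear":[0,0,0.009],"twist":0},{"linear":[0,0,0.009],"twist":0},{"linear":[0,0,0],"twist":0},{"linear":[0,0,0],"twist":0}]'; echo; python3 d.py .5211 -.0573 -.008
```

```text
t 31.35 pos [ 0.5211 -0.0546  0.0586] rot [-179.9   -3.5  161.8] F [-0.9  -0.84 -0.11] w 0.381
tool delta mm [-4.9 -2.4 66.4]
time: 31.85
tool_pos: [0.5237, -0.0577, 0.0252]
tool_rot: [-179.9, -3.5, 161.8]
contact_force: [-0.1, 0.4, 0.7]
gripper_width: 0.381

t 31.85 pos [ 0.5237 -0.0577  0.0252] rot [-179.9   -3.5  161.8] F [-0.11  0.43  0.65] w 0.381
tool delta mm [ 0.6 -0.3 33.3]
```

```bash
python3 -m crank '[{"linear":[0.0006,-0.0003,0.006],"twist":0},{"linear":[0,0,0.007],"twist":0},{"linear":[0,0,0.004],"twist":0},{"linear":[0,0,0],"twist":0},{"linear":[0,0,0],"twist":0}]'; echo; python3 d.py .5211 -.0573 -.008; python3 eo.py eo8 .5195 -.0573 .03 l .5191 -.0573
```

```text
time: 32.27
tool_pos: [0.5216, -0.0575, 0.0062]
tool_rot: [-179.9, -3.5, 161.8]
contact_force: [0.1, -0.1, 0.3]
gripper_width: 0.381

t 32.27 pos [ 0.5216 -0.0575  0.0062] rot [-179.9   -3.5  161.8] F [ 0.11 -0.06  0.33] w 0.381
tool delta mm [-0.3  0.  14.2]
```

View pics/eo8.png

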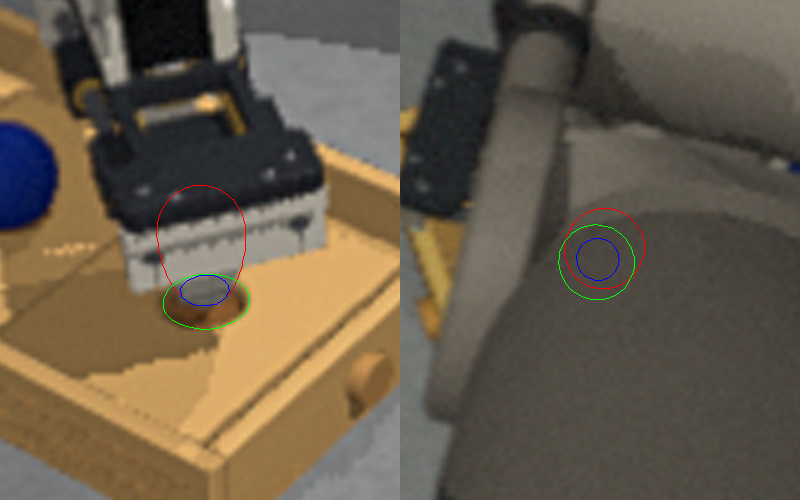

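```bash
python3 -m crank '[{"linear":[0,0,0.003],"twist":0},{"linear":[0,0,0.003],"twist":0},{"linear":[0,0,0.003],"twist":0},{"linear":[0,0,0],"twist":0}]'; echo; python3 -m crank '[{"linear":[0,0,0],"twist":0}]'|grep -E "pos|force";python3 d.py .5211 -.0573 -.008; python3 - <<'E'
from cell import viewer
import cv2
f=viewer.grab_frame("scene")["frame"]
cv2.imwrite("pics/z9.png",cv2.resize(f[150:240,190:300],(733,600),interpolation=cv2.INTER_CUBIC))
E
```

```text
time: 32.7
tool_pos: [0.522, -0.0575, -0.0025]
tool_rot: [-179.9, -3.4, 161.8]
contact_force: [-0.5, 0.1, -0.6]
gripper_width: 0.381

tool_pos: [0.522, -0.0575, -0.0026]
contact_force: [-0.2, 0.4, 0.6]
t 32.78 pos [ 0.522  -0.0575 -0.0026] rot [-179.9   -3.4  161.8] F [-0.23  0.37  0.63] w 0.38
tool delta mm [ 0.6 -0.1  5.4]
```

View pics/z9.png

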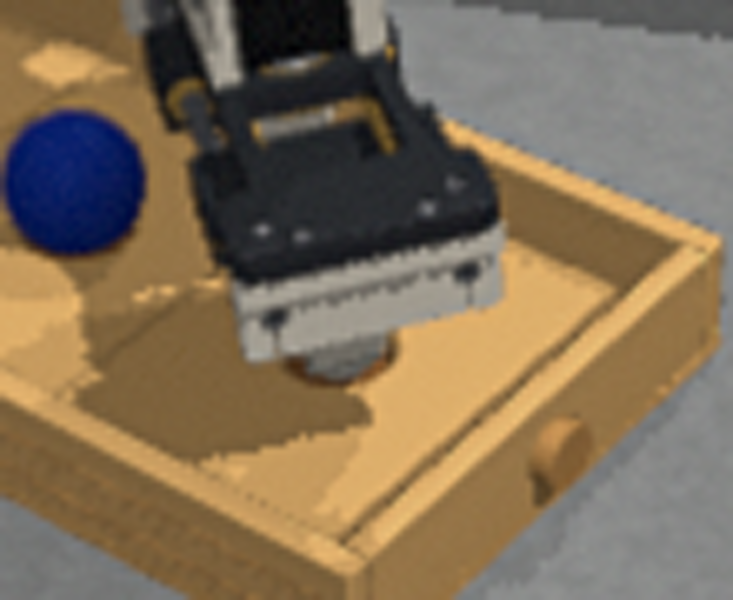

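The egg's foot sits inside the pocket with a rim of brown visible all round. Creep down.

```bash
for k in 1; do python3 -m crank '[{"linear":[0.0003,0,0.002],"twist":0},{"linear":[0,0,0],"twist":0}]'|grep -E "pos|force"; python3 -m crank '[{"linear":[0,0,0],"twist":0}]'|grep -E "pos|force"; done; python3 -m crank '[{"linear":[0.0003,0,0.0015],"twist":0},{"linear":[0,0,0],"twist":0}]'|grep -E "pos|force"; python3 -m crank '[{"linear":[0,0,0],"twist":0}]'|grep -E "pos|force"
```

```text
tool_pos: [0.5216, -0.0574, -0.0047]
contact_force: [0.9, -0.6, 0.8]
tool_pos: [0.5216, -0.0574, -0.0047]
contact_force: [-0.2, -0.4, -0.2]
tool_pos: [0.5213, -0.0573, -0.0062]
contact_force: [0.5, 0.8, -1.0]
tool_pos: [0.5213, -0.0573, -0.0062]
contact_force: [0.3, -0.2, 1.1]
```

```bash
python3 -m crank '[{"linear":[0,0,0.001],"twist":0},{"linear":[0,0,0],"twist":0}]'|grep -E "pos|force"; python3 -m crank '[{"linear":[0,0,0],"twist":0}]'|grep -E "pos|force"; echo;  python3 -m crank '[{"linear":[0,0,0.0008],"twist":0},{"linear":[0,0,0],"twist":0}]'|grep -E "pos|force"; python3 -m crank '[{"linear":[0,0,0],"twist":0}]'|grep -E "pos|force"
```

```text
tool_pos: [0.5212, -0.0573, -0.0072]
contact_force: [0.4, 0.2, -1.2]
tool_pos: [0.5212, -0.0573, -0.0073]
contact_force: [0.1, -0.1, -1.3]

tool_pos: [0.5213, -0.0573, -0.0077]
contact_force: [-0.6, -0.6, -0.7]
tool_pos: [0.5213, -0.0573, -0.0076]
contact_force: [1.2, 0.9, -0.4]
```

```bash
python3 -m crank '[{"linear":[0,0,0.0008],"twist":0},{"linear":[0,0,0],"twist":0}]'|grep -E "pos|force"; python3 -m crank '[{"linear":[0,0,0],"twist":0}]'|grep -E "pos|force"; python3 -m crank '[{"linear":[0,0,0],"twist":0}]'|grep -E "pos|force"
```

```text
tool_pos: [0.5216, -0.0574, -0.0077]
contact_force: [0.1, -0.3, 0.3]
tool_pos: [0.5216, -0.0574, -0.0076]
contact_force: [-0.1, -0.1, -0.2]
tool_pos: [0.5217, -0.0574, -0.0077]
contact_force: [0.4, -0.6, 0.4]
```

It has stopped at a reading of −0.0077, against −0.0078 predicted for the floor. Release gently.

```bash
python3 -m crank '[{"linear":[0,0,0],"twist":0},{"linear":[0,0,0],"twist":0},{"linear":[0,0,0],"twist":0}]' 0.56; echo; python3 -m crank '[{"linear":[0,0,0],"twist":0},{"linear":[0,0,0],"twist":0},{"linear":[0,0,0],"twist":0}]' 0.46; echo; python3 - <<'E'
from cell import viewer
import cv2
f=viewer.grab_frame("scene")["frame"]
cv2.imwrite("pics/z10.png",cv2.resize(f[150:240,190:300],(733,600),interpolation=cv2.INTER_CUBIC))
E
```

```text
time: 34.42
tool_pos: [0.5216, -0.0574, -0.0081]
tool_rot: [-179.9, -3.3, 161.8]
contact_force: [-0.0, -0.0, 0.0]
gripper_width: 0.438

time: 34.67
tool_pos: [0.5216, -0.0573, -0.0083]
tool_rot: [-179.9, -3.3, 161.8]
contact_force: [-0.5, 0.8, -0.2]
gripper_width: 0.534
```

View pics/z10.png

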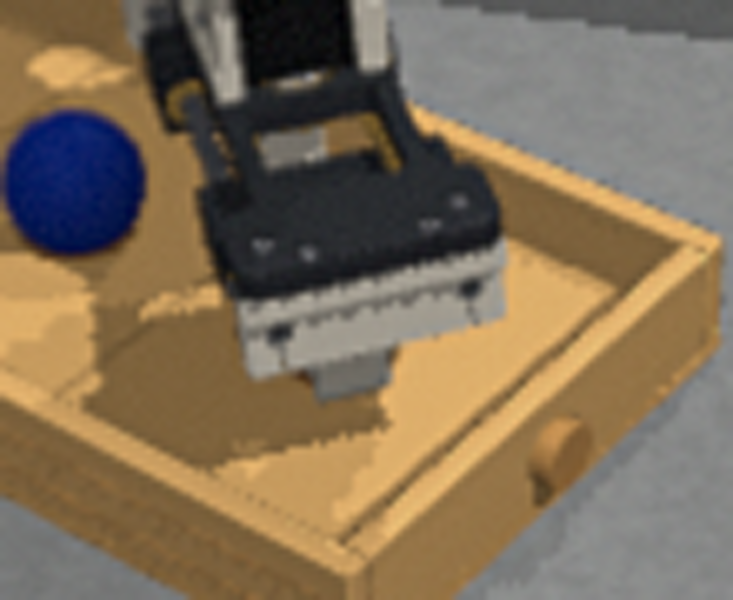

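```bash
python3 -m crank '[{"linear":[0,0,-0.004],"twist":0},{"linear":[0,0,-0.007],"twist":0},{"linear":[0,0,-0.008],"twist":0},{"linear":[0,0,-0.01],"twist":0},{"linear":[0,0,-0.01],"twist":0},{"linear":[0,0,-0.012],"twist":0},{"linear":[0,0,-0.014],"twist":0},{"linear":[0,0,-0.014],"twist":0}]'; echo; python3 -m crank '[{"linear":[0,0,-0.02],"twist":0},{"linear":[0.01,0.01,-0.02],"twist":0},{"linear":[0.02,0.02,-0.02],"twist":0},{"linear":[0.02,0.02,-0.01],"twist":0},{"linear":[0.02,0.02,0],"twist":0},{"linear":[0.02,0.02,0],"twist":0},{"linear":[0.02,0.02,0],"twist":0},{"linear":[0,0,0],"twist":0}]'; echo;  python3 eo.py eo10 .5191 -.0573 .015 l .5191 -.0573;python3 eo.py eo11 .5891 -.2666 .013 b .5891 -.2666
```

```text
time: 35.38
tool_pos: [0.5248, -0.0583, 0.0759]
tool_rot: [-179.9, -3.5, 161.8]
contact_force: [1.5, 0.0, -0.2]
gripper_width: 0.538

time: 36.05
tool_pos: [0.46, 0.0826, 0.167]
tool_rot: [179.9, -2.5, 161.5]
contact_force: [0.1, -0.1, 0.3]
gripper_width: 0.537
```

View pics/eo10.png

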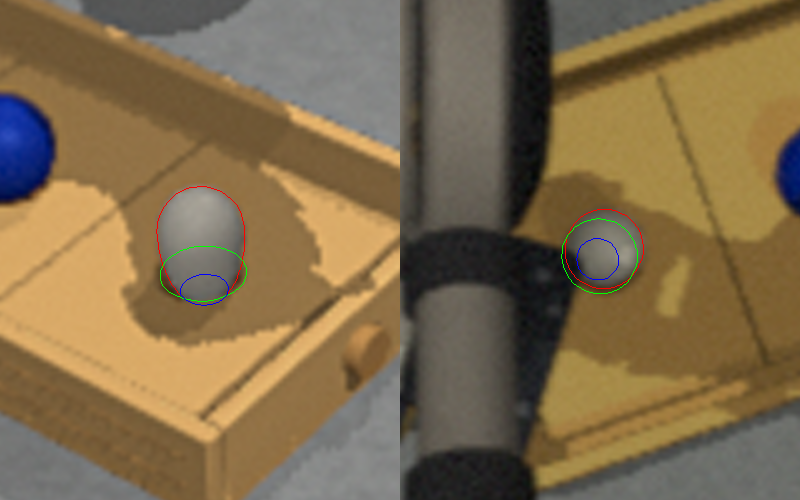

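View pics/eo11.png

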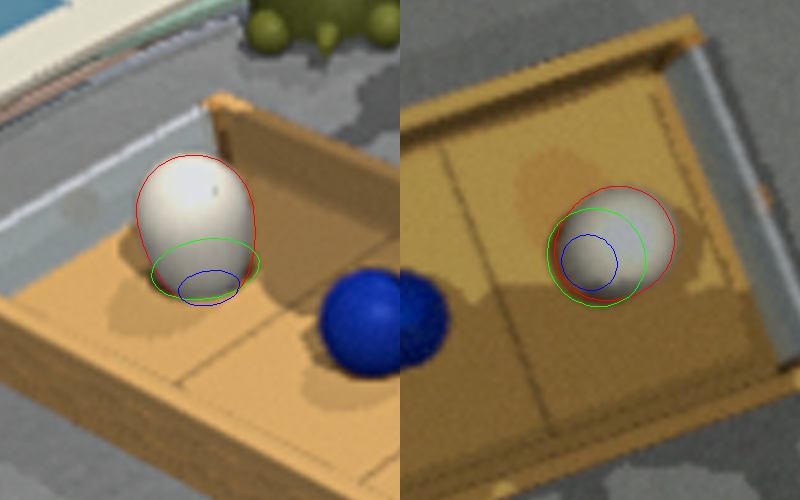

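Both eggs stand upright in their pockets and match the models in both views, and the arm is clear. Handing in.

```bash
python3 -c "
from cell import bot; print(bot.finish_job())"
```

```text
the job is handed in; nothing more can be done
None
```

Both eggs are in place: the bigger one in the larger empty pocket, then the smaller one in the smaller pocket. I lowered each in steps of about 1 mm until it stopped on the floor, then let go and moved the arm clear. I handed the job in at about 36 s.

**Last checks:** In both cameras, each egg's outline matches an upright egg on its pocket's floor to about 1–2 mm. The ball is still in its pocket. The highest wrist force I read was about 2 N. I took no final picture of the look-alikes and the skittle; they had not moved in the pictures taken along the way.

**What went wrong or disagreed:**
- **Height reading:** The fingers were really about 36 mm higher than the reported tool position. Because of this, the first grasp of the bigger egg, at 8 N, slipped off its top. The egg stayed standing. I corrected for the offset, and later grasps and floor heights agreed with it.
- **Marks on the bigger egg:** After placing it I saw small dark specks near its top. I took them for reflections or shading and did not check whether the slip caused them.
- **Tool tilt:** The tool drifted up to 3.5° off vertical, and the moves had no way to correct it. The eggs still ended upright.
- **Overshoot:** A wrong number of mine sent the tool about 24 mm past the smaller egg, well above it. I corrected this without touching anything.

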